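# Charge the capacitor feeder and set its rate

### The job

The grey box-shaped film capacitors lying on the blue mat have passed inspection: turn the feed dial down to 0 to stop the feeder, and collect them all in the black tray with the three already there. Then pick up the tray and tip the whole lot out into the steel hopper; only when all are in the hopper, set the dial to 6, and leave the empty tray standing level on the mat. The round can capacitor, the jar and the brush stay where they are.

Things in the scene. Friction and masses are not known exactly. Their poses are not given: they have to be found in the camera images.
- tray: black plastic tray, open in front, 160 mm long (x) x 106 mm wide (y), 160 g. Origin at the centre of its underside, z up; x points to the open front edge over which it pours. Walls 30 mm high and 3 mm thick on three sides, floor 3 mm thick; the last 35 mm of the floor rises gently to the front edge. Starts on the mat with its front roughly towards +y. At its back stands a bow handle
- tray_grip (a point): middle of the handle's crossbar, 79 mm behind the tray's origin and 76 mm above its underside. The bar runs 84 mm along the tray's y, is 12 mm thick (x) and 18 mm high, top at 85 mm, with 64 mm free between its two uprights; grip it firmly (60 N or more) from above, fingers closing along the tray's x
- tray_lip (a point): middle of the tray's open front edge, 80 mm ahead of its origin, 9 mm above its underside
- hopper_mouth (a point): centre of the open mouth of the feeder's steel hopper, at rim height, 150 mm above the table; x and y along the mouth's sides as the feeder's, z up. The mouth is 200 mm (x) x 180 mm (y) inside; inside, three sides slope at 45 degrees and the +x side is upright, down to a floor 80 mm below the rim
- feeder: the feeder: steel hopper on a grey drive unit, fixed to the table, 206 mm (x) x 186 mm (y) x 150 mm high; origin under its centre on the table; an outlet trough 80 mm long runs out from it towards +x. The capacitors slide on hopper and tray at slopes over about 20 degrees
- dial (a joint): feed dial, black bar knob with a white pointer, rad, grows clockwise seen from above: 0 at mark 0, 4.712 at mark 10, 0.4712 per mark (mark 6 at 2.827). Light to turn (0.03 N m), stays where left, end stops at both ends. Starts between 1.5 and 4.5. Scale on the controller's top: 11 unlettered marks over 270 degrees; 0, 5 and 10 long and thick, the rest short; 5 points away from the robot
- dial_grip (a point): on the dial's upright axis at gripping height, 7 mm below the top of its bar; the bar is 42 mm long, 14 mm wide, 32 mm high. The point turns with the dial: its x axis lies along the bar and the white pointer is at its -x end. The controller is a fixed grey box 120 x 140 x 55 mm on the mat
- mat: blue bench mat, 440 mm (x) x 600 mm (y) x 3 mm, fixed; origin at the centre of its underside
- can: bystander: round aluminium can capacitor standing upright on the mat among the film capacitors, 25 mm across, 42 mm high; origin at the centre of its underside. Not of this lot
- jar: bystander: closed amber jar, 52 mm across, 60 mm high, on the table; origin at the centre of its underside
- brush: bystander: black-handled brush 170 mm long lying on the mat's right edge; origin under its middle
- cap1: film capacitor: grey plastic box 30 x 22 x 16 mm (x, y, z), 18 g, two thin 5 mm wire leads (look only) out of its -y side; origin at its centre. Starts lying on the mat on its broad side; may be absent
- cap2: film capacitor: grey plastic box 30 x 22 x 16 mm (x, y, z), 18 g, two thin 5 mm wire leads (look only) out of its -y side; origin at its centre. Starts lying on the mat on its broad side; may be absent
- cap3: film capacitor: grey plastic box 30 x 22 x 16 mm (x, y, z), 18 g, two thin 5 mm wire leads (look only) out of its -y side; origin at its centre. Starts lying on the mat on its broad side; may be absent
- cap4: film capacitor: grey plastic box 30 x 22 x 16 mm (x, y, z), 18 g, two thin 5 mm wire leads (look only) out of its -y side; origin at its centre. Starts lying on the mat on its broad side; may be absent
- cap5: film capacitor: grey plastic box 30 x 22 x 16 mm (x, y, z), 18 g, two thin 5 mm wire leads (look only) out of its -y side; origin at its centre. Starts lying on the mat on its broad side; may be absent
- cap6: film capacitor: grey plastic box 30 x 22 x 16 mm (x, y, z), 18 g, two thin 5 mm wire leads (look only) out of its -y side; origin at its centre. Starts lying on the mat on its broad side; may be absent
- cap7: film capacitor: grey plastic box 30 x 22 x 16 mm (x, y, z), 18 g, two thin 5 mm wire leads (look only) out of its -y side; origin at its centre. Starts lying on the mat on its broad side; may be absent
- cap8: film capacitor: grey plastic box 30 x 22 x 16 mm (x, y, z), 18 g, two thin 5 mm wire leads (look only) out of its -y side; origin at its centre. Starts lying in the tray
- cap9: film capacitor: grey plastic box 30 x 22 x 16 mm (x, y, z), 18 g, two thin 5 mm wire leads (look only) out of its -y side; origin at its centre. Starts lying in the tray
- cap10: film capacitor: grey plastic box 30 x 22 x 16 mm (x, y, z), 18 g, two thin 5 mm wire leads (look only) out of its -y side; origin at its centre. Starts lying in the tray

How it is judged:
On the way, in this order (a step that is already met when the one before it is completed fails the run):
1. the dial stands at 0 (below 0.15 rad) and all the film capacitors are together in the tray, the tray level (x of cap1 in the frame of tray between -0.085 and 0.085 m and y of cap1 in the frame of tray between -0.055 and 0.055 m and z of cap1 in the frame of tray between 0 and 0.05 m and x of cap2 in the frame of tray between -0.085 and 0.085 m and y of cap2 in the frame of tray between -0.055 and 0.055 m and z of cap2 in the frame of tray between 0 and 0.05 m and x of cap3 in the frame of tray between -0.085 and 0.085 m and y of cap3 in the frame of tray between -0.055 and 0.055 m and z of cap3 in the frame of tray between 0 and 0.05 m and x of cap4 in the frame of tray between -0.085 and 0.085 m and y of cap4 in the frame of tray between -0.055 and 0.055 m and z of cap4 in the frame of tray between 0 and 0.05 m and x of cap5 in the frame of tray between -0.085 and 0.085 m and y of cap5 in the frame of tray between -0.055 and 0.055 m and z of cap5 in the frame of tray between 0 and 0.05 m and x of cap6 in the frame of tray between -0.085 and 0.085 m and y of cap6 in the frame of tray between -0.055 and 0.055 m and z of cap6 in the frame of tray between 0 and 0.05 m and x of cap7 in the frame of tray between -0.085 and 0.085 m and y of cap7 in the frame of tray between -0.055 and 0.055 m and z of cap7 in the frame of tray between 0 and 0.05 m and x of cap8 in the frame of tray between -0.085 and 0.085 m and y of cap8 in the frame of tray between -0.055 and 0.055 m and z of cap8 in the frame of tray between 0 and 0.05 m and x of cap9 in the frame of tray between -0.085 and 0.085 m and y of cap9 in the frame of tray between -0.055 and 0.055 m and z of cap9 in the frame of tray between 0 and 0.05 m and x of cap10 in the frame of tray between -0.085 and 0.085 m and y of cap10 in the frame of tray between -0.055 and 0.055 m and z of cap10 in the frame of tray between 0 and 0.05 m and angle between tray's own z axis and vertical below 0.15 rad and value of joint dial below 0.15 rad), for 0.3 s.
2. the tray, held over the hopper, is being tipped (over 0.2 rad), the dial still at 0 (angle between tray's own z axis and vertical above 0.2 rad and horizontal distance between tray_lip and hopper_mouth below 0.13 m and height (world z) of tray_lip above 0.09 m and value of joint dial below 0.15 rad).
3. all the film capacitors are in the hopper (x of cap1 in the frame of hopper_mouth between -0.102 and 0.102 m and y of cap1 in the frame of hopper_mouth between -0.092 and 0.092 m and z of cap1 in the frame of hopper_mouth between -0.085 and -0.012 m and x of cap2 in the frame of hopper_mouth between -0.102 and 0.102 m and y of cap2 in the frame of hopper_mouth between -0.092 and 0.092 m and z of cap2 in the frame of hopper_mouth between -0.085 and -0.012 m and x of cap3 in the frame of hopper_mouth between -0.102 and 0.102 m and y of cap3 in the frame of hopper_mouth between -0.092 and 0.092 m and z of cap3 in the frame of hopper_mouth between -0.085 and -0.012 m and x of cap4 in the frame of hopper_mouth between -0.102 and 0.102 m and y of cap4 in the frame of hopper_mouth between -0.092 and 0.092 m and z of cap4 in the frame of hopper_mouth between -0.085 and -0.012 m and x of cap5 in the frame of hopper_mouth between -0.102 and 0.102 m and y of cap5 in the frame of hopper_mouth between -0.092 and 0.092 m and z of cap5 in the frame of hopper_mouth between -0.085 and -0.012 m and x of cap6 in the frame of hopper_mouth between -0.102 and 0.102 m and y of cap6 in the frame of hopper_mouth between -0.092 and 0.092 m and z of cap6 in the frame of hopper_mouth between -0.085 and -0.012 m and x of cap7 in the frame of hopper_mouth between -0.102 and 0.102 m and y of cap7 in the frame of hopper_mouth between -0.092 and 0.092 m and z of cap7 in the frame of hopper_mouth between -0.085 and -0.012 m and x of cap8 in the frame of hopper_mouth between -0.102 and 0.102 m and y of cap8 in the frame of hopper_mouth between -0.092 and 0.092 m and z of cap8 in the frame of hopper_mouth between -0.085 and -0.012 m and x of cap9 in the frame of hopper_mouth between -0.102 and 0.102 m and y of cap9 in the frame of hopper_mouth between -0.092 and 0.092 m and z of cap9 in the frame of hopper_mouth between -0.085 and -0.012 m and x of cap10 in the frame of hopper_mouth between -0.102 and 0.102 m and y of cap10 in the frame of hopper_mouth between -0.092 and 0.092 m and z of cap10 in the frame of hopper_mouth between -0.085 and -0.012 m), for 0.2 s.
4. after that the dial is set to mark 6 (value of joint dial between 2.687 and 2.967 rad), for 0.3 s.
At the end, for the whole second after the job is handed in: Every film capacitor present rests in the hopper, centre inside the mouth and 12 mm or more below the rim; the tray rests level (0.08 rad) on the mat, its centre 30 mm or more inside the edge; dial within 0.14 rad of mark 6; can, jar and brush under 40 mm from their places (all of step 3 and all of step 4 and linear speed of each of cap1, cap2, cap3, cap4, cap5, cap6, cap7, cap8, cap9, cap10 below 0.05 m/s and angle between tray's own z axis and vertical below 0.08 rad and height (world z) of tray below 0.012 m and linear speed of tray below 0.02 m/s and x of tray in the frame of mat between -0.19 and 0.19 m and y of tray in the frame of mat between -0.27 and 0.27 m and distance of each of can, jar, brush from where it was at the start of the episode below 0.04 m); the robot touches nothing.
It fails at once if the can capacitor is pushed 40 mm or more from its place (distance of can from where it was at the start of the episode above 0.04 m).
It fails at once if the jar is pushed 40 mm or more from its place (distance of jar from where it was at the start of the episode above 0.04 m).
It fails at once if the brush is pushed 40 mm or more from its place (distance of brush from where it was at the start of the episode above 0.04 m).
Of cap1, cap2, cap3, cap4, cap5, cap6, cap7 only 3 to 5 are there at a start; the rules pass over those that are not, and their reading is None.
At some moment in a run one of cap1, cap2, cap3, cap4, cap5, cap6, cap7 may be knocked a few centimetres aside while the robot is not near it.
It also fails if it takes over 210 s, if anything falls off the work surface, if the arm or the gripper's body presses on something with over 40 N, if the wrist force passes 120 N, or if a joint passes its speed limit or range.

### The arm

A 6-joint arm with a two-finger parallel gripper is mounted at the origin on the work surface. World frame = base frame: x ahead of the robot, y to its left, z up, the work surface at z = 0. Lengths are in m, angles in rad, forces in N, time in s.
With the tool pointing down it reaches from about 0.275 to 0.775 m from the base axis. Payload 14.6 kg.
Tool frame: the origin (TCP) lies on the centre line of the jaws, within the pads' length; the fingertips stand 17 mm ahead of it and the grasp point (between the pads) lies 2 mm behind it; z points along the fingers, y is the line along which they close (so a half turn about z gives the same grasp; the last joint's range is limited). The gripper opens to 85 mm and grips with 20 to 120 N. Pads are 22 mm wide; open, the fingers measure 114 mm over their backs; the gripper's body (76 mm by 85 mm) begins 54 mm behind the grasp point. The pads swing forward as they close: fully open they stand 13 mm farther back than shut.
Start: joints at [-1.395, 0.263, -0.048, 1.259, 0, 1.415], TCP at [0.171, -0.497, 0.248] pointing down, gripper open.
Joint ranges: [-2.65, 2.65], [-0.89, 1.7], [-1.18, 1.37], [-2.13, 2.11], [-1.35, 1.29], [-3.14, 3.14]. Speed limits (rad/s): [1.89, 1.89, 2.57, 2.79, 3.14, 3.14].

### API

Orientations are given as a rotation vector (axis times angle).
In Python, from workcell import sense, optics, job, trace, mark_of gives the robot as it stands.
- The arm moves only by the tool send_rows, never from a script. Its argument "steps" is one flat list of numbers, 4 for each row, row after row: the shift along the tool's x, y, z in m, then the turn about the tool's z in rad. In form: [x, y, z, yaw, x, y, z, yaw, ...]. A call has 1 to 12 rows; each row is the pose to reach, as a shift and turn from the pose commanded when the call began, along the tool's axes at that moment; what a row does not reach only later rows make up. A row lasts 1/12 s, in which the tool goes at most 41.7 mm and 7.16 degrees, less where a joint would pass 70% of its speed; a pose out of reach is approached as far as the arm can. A call with a gripper value outside its range is refused whole. "claw" is the closure, from 0 (fully open) to 1 (shut), set as the call begins (left out, the last holds). The fingers move at their own pace and stop on an object; "grip_force" is the grip in N (left out, the last holds). Time passes only in rows, so rows that repeat a pose let the fingers close. It gives the time, the measured TCP pose, the force, the opening and the grip force at its end, in the units of the state.
- sense(): the state, without advancing time (a new reading comes with each control period).
- optics.get_image(name): name is "side" or "top" or "wrist"; returns a dict with "frame" (420x560x3 uint8, blue, green, red), "fovy" (degrees; the focal length in pixels is half the picture's height over the tangent of half this angle, whatever the lens; pixels are square), "cx", "cy" (the principal point, pixels), "world_from_camera" (4x4, takes a point from camera to world coordinates); the wrist camera has in their place "mount" (4x4, takes a point from camera to tool coordinates, whose origin is the TCP and whose axes are the flange's). Camera axes: x right, y down, z forward; pixel columns grow to the right and rows downward; lengths in m; the calibration is good to about 2 mm. A picture is of the moment at which its call begins: read the wrist's pose just before it. There is no depth.
- job.finish_job(): hands the job in; it is judged then, once.
Trained networks look in a picture, given as the dict that the camera call returned (one of the last four; its "shot" number tells which), for a name from the list of things; names that differ only in an ending like _2 or _b are one class to them, and where a whole thing is asked for, a point or a joint stands for the part that bears it (a point fixed in the world has none). Each returns a list of dicts, best first, with "score" (0 to 1); they miss things now and then, are a little off and sometimes report something else, mostly with a low value. They report only what shows in the picture. A call takes as long as a camera call.
- trace(thing, picture): "region" (420x560 bool, what is visible of it) and "extent" ([centre column, centre row, width, height] in pixels, round what is visible of it).
- mark_of(thing, picture): "point" ([column, row] in pixels: a listed point, or the origin of a listed thing).
The state is a dict: "clock": time; "joint_pos": joint angles; "dq": joint speeds; "joint_torque": joint torques, N m; "ee_pos": TCP position; "eef_rot": TCP orientation; "contact_force": force on the tool from outside, world axes, zero at the start; "ft_torque": the same for the moment, N m; "width": opening from 0.0 (shut) to 1.0 (fully open); "finger_force": force on a finger pad.
Only numpy, scipy, OpenCV 4.12 (cv2) and the standard library are available. Lean on these libraries where they do the work, as an engineer would, in place of code of your own. Each camera call takes 0.05 s, during which the arm holds its last target. There are 200 camera calls.

## Working session

There is one attempt and no reset: what is moved stays moved. The work goes in short steps, Python scripts to look and compute and a tool call to move; the robot and the scene stay as the last step left them, time stands still between calls to the robot, and variables do not carry over. Pictures are saved under pics/ and viewed, at most 14 in all, crops included, and the job is handed in when it is done.

Besides the shell and the picture viewer there is one more tool, called by a JSON object that holds its "api" and its "payload". send_rows: Moves the arm, as the interface text tells. Its arguments: {"type":"object","properties":{"steps":{"type":"array","items":{"type":"number"}},"claw":{"type":"number"},"grip_force":{"type":"number"}},"required":["steps"]}

```bash
ls; mkdir -p pics; cat > h.py <<'E'
import numpy as np,cv2
from scipy.spatial.transform import Rotation as R
from workcell import sense, optics, job, trace, mark_of
def tool():
    s=sense(); T=np.eye(4); T[:3,:3]=R.from_rotvec(s["eef_rot"]).as_matrix(); T[:3,3]=s["ee_pos"]; return T
def shot(n):
    T=tool(); im=optics.get_image(n)
    im["W"]=T@np.array(im["mount"]) if n=="wrist" else np.array(im["world_from_camera"]); return im
def ray(im,p,z):
    f=210/np.tan(np.radians(im["fovy"])/2); d=im["W"][:3,:3]@np.array([(p[0]-im["cx"])/f,(p[1]-im["cy"])/f,1]); o=im["W"][:3,3]
    return o+d*(z-o[2])/d[2]
def proj(im,P):
    f=210/np.tan(np.radians(im["fovy"])/2); c=im["W"][:3,:3].T@(np.array(P)-im["W"][:3,3]); return [im["cx"]+f*c[0]/c[2],im["cy"]+f*c[1]/c[2]]
def rel(P):
    T=tool(); return np.round(T[:3,:3].T@(np.array(P)-T[:3,3]),4)
E
python3 - <<'E'
from h import *
s=sense(); print({k:np.round(v,3) for k,v in s.items()})
print(np.round(tool(),3))
for n in ["top","side"]:
    im=shot(n); cv2.imwrite(f"pics/{n}0.png",im["frame"]); print(n,im["fovy"],im["cx"],im["cy"],np.round(im["W"],3).tolist())
    if n=="top":
        for t,z in [("cap1",.011),("tray_grip",.079),("tray_lip",.012),("tray",.003),("hopper_mouth",.15),("dial_grip",.08),("can",.003),("jar",0),("brush",.003),("feeder",0),("mat",0)]:
            for r in mark_of(t,im): print(t,round(r["score"],2),np.round(r["point"],1),np.round(ray(im,r["point"],z),3))
E
```

```text
pics
{'clock': np.float64(0.0), 'joint_pos': array([-1.395,  0.264, -0.049,  1.259, -0.   ,  1.416]), 'dq': array([-0.001, -0.002, -0.001, -0.   , -0.001,  0.   ]), 'joint_torque': array([-4.0000e-03, -6.3761e+01,  3.8457e+01,  1.3000e-02, -0.0000e+00,
       -0.0000e+00]), 'ee_pos': array([ 0.17 , -0.496,  0.248]), 'eef_rot': array([-3.098, -0.517,  0.   ]), 'contact_force': array([ 0.373, -0.171, -0.02 ]), 'ft_torque': array([-0.016, -0.019,  0.002]), 'finger_force': np.float64(0.0), 'width': np.float64(0.998)}
[[ 0.946  0.325 -0.     0.17 ]
 [ 0.325 -0.946  0.001 -0.496]
 [ 0.    -0.001 -1.     0.248]
 [ 0.     0.     0.     1.   ]]
top 42.71746868955816 282.15134910522613 215.48695575694782 [[0.001, -0.996, 0.093, 0.386], [-1.0, 0.0, 0.018, -0.126], [-0.018, -0.093, -0.996, 1.617], [0.0, 0.0, 0.0, 1.0]]
cap1 0.64 [360.9 220.2] [ 0.521 -0.333  0.011]
cap1 0.63 [341.7 200.5] [ 0.58  -0.277  0.011]
cap1 0.63 [267.  239.1] [ 0.464 -0.052  0.011]
cap1 0.62 [259.3 257.6] [ 0.409 -0.03   0.011]
cap1 0.58 [316.9 185.6] [ 0.625 -0.202  0.011]
cap1 0.52 [267.1 248.9] [ 0.435 -0.053  0.011]
[... 198 characters left out ...]
_mouth 0.66 [426.8 255.7] [ 0.412 -0.493  0.15 ]
hopper_mouth 0.63 [134.3 211.1] [0.534 0.308 0.15 ]
dial_grip 0.58 [249.6 161.9] [ 0.685 -0.004  0.08 ]
can 0.57 [321.8 256.3] [ 0.413 -0.216  0.003]
jar 0.8 [429.1 258.6] [ 0.407 -0.537  0.   ]
jar 0.55 [249.3 163.4] [0.696 0.003 0.   ]
jar 0.23 [368.7 250.2] [ 0.431 -0.357  0.   ]
brush 0.84 [387.3 174.4] [ 0.661 -0.416  0.003]
feeder 0.66 [151.4 217. ] [0.531 0.3   0.   ]
feeder 0.24 [343.2 232.5] [ 0.485 -0.281  0.   ]
mat 0.81 [307.6 216.7] [ 0.532 -0.174  0.   ]
side 52.177015280054164 284.45282209346584 210.96602185503818 [[0.94, -0.166, 0.297, 0.196], [-0.34, -0.473, 0.813, -1.058], [0.006, -0.866, -0.501, 0.699], [0.0, 0.0, 0.0, 1.0]]
```

View pics/top0.png

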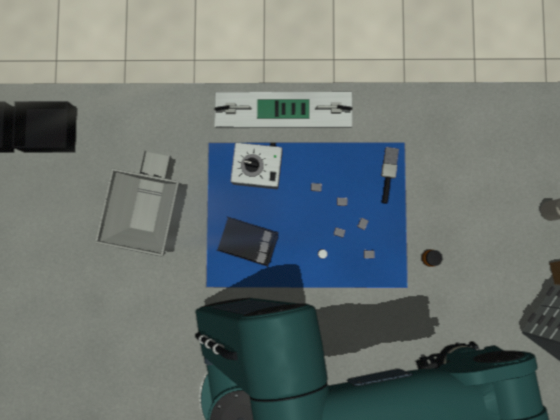

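View pics/side0.png

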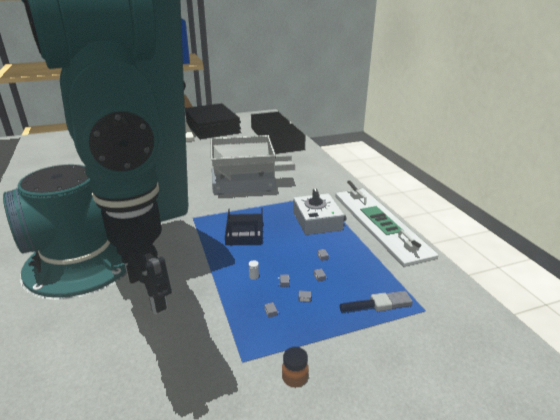

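The top view shows five capacitors on the mat, near (317,187), (342,201), (363,224), (339,232) and (369,254). The can is at (323,254), the tray with three capacitors at (248,240), the dial at (250,163), and the hopper at (140,212). The rows have no tilt axis, so I'll check early how the arm behaves at its reach limit.

{"api": "send_rows", "payload": {"steps": [0,0.04,0,0,0,0.08,0,0,0,0.12,0,0,0,0.16,0,0,0,0.2,0,0,0,0.24,0,0,0,0.28,0,0,0,0.32,0,0,0,0.36,0,0,0,0.4,0,0,0,0.4,0,0,0,0.4,0,0]}}

```text
clock: 1.65
ee_pos: [0.2692, -0.7844, 0.2419]
eef_rot: [3.083, 0.514, 0.004]
contact_force: [0.3, -2.8, -1.2]
width: 0.999
finger_force: 0.0
```

```bash
python3 - <<'E'
from h import *
s=sense(); print(s["clock"],np.round(s["joint_pos"],3)); print(np.round(tool(),3))
E
```

```text
1.65 [-1.339e+00  1.003e+00  1.363e+00  1.914e+00  1.000e-03  1.472e+00]
[[ 0.946  0.325  0.005  0.269]
 [ 0.325 -0.946 -0.016 -0.784]
 [-0.     0.017 -1.     0.242]
 [ 0.     0.     0.     1.   ]]
```

{"api": "send_rows", "payload": {"steps": [0,0.1,0,0,0,0.2,0,0,0,0.2,0,0,0,0.2,0,0,0,0.2,0,0,0,0.2,0,0]}}

```text
clock: 2.15
ee_pos: [0.2853, -0.8322, 0.1889]
eef_rot: [3.033, 0.506, 0.014]
contact_force: [-0.2, 0.7, 0.2]
width: 1.003
finger_force: 0.0
```

```bash
python3 - <<'E'
from h import *
s=sense(); print(s["clock"],np.round(s["joint_pos"],3)); print(np.round(tool(),3))
E
```

```text
2.15 [-1.334  1.069  1.367  1.801  0.004  1.477]
[[ 0.946  0.324  0.02   0.285]
 [ 0.325 -0.944 -0.064 -0.832]
 [-0.002  0.067 -0.998  0.189]
 [ 0.     0.     0.     1.   ]]
```

{"api": "send_rows", "payload": {"steps": [0,-0.04,-0.01,0,0,-0.08,-0.02,0,0,-0.12,-0.03,0,0,-0.16,-0.04,0,0,-0.2,-0.05,0,0,-0.24,-0.06,0,0,-0.28,-0.06,0,0,-0.3,-0.06,0,0,-0.3,-0.06,0]}}

```text
clock: 2.9
ee_pos: [0.2003, -0.5843, 0.227]
eef_rot: [3.031, 0.506, 0.014]
contact_force: [0.4, 0.3, 0.7]
width: 0.998
finger_force: 0.0
```

```bash
python3 - <<'E'
from h import *
s=sense(); print(s["clock"],np.round(s["joint_pos"],3)); print(np.round(tool(),3))
E
```

```text
2.9 [-1.375  0.382  0.07   1.19   0.007  1.436]
[[ 0.946  0.324  0.02   0.2  ]
 [ 0.325 -0.944 -0.066 -0.584]
 [-0.002  0.069 -0.998  0.227]
 [ 0.     0.     0.     1.   ]]
```

{"api": "send_rows", "payload": {"steps": [0,-0.04,-0.01,0,0,-0.08,-0.02,0,0,-0.12,-0.03,0,0,-0.16,-0.04,0,0,-0.2,-0.04,0,0,-0.24,-0.04,0,0,-0.28,-0.04,0,0,-0.32,-0.04,0,0,-0.36,-0.04,0,0,-0.4,-0.04,0,0,-0.44,-0.04,0,0,-0.48,-0.04,0]}}

```text
clock: 3.9
ee_pos: [0.0493, -0.1459, 0.2352]
eef_rot: [3.032, 0.509, 0.012]
contact_force: [-1.5, -1.5, 1.0]
width: 0.998
finger_force: 0.0
```

```bash
python3 - <<'E'
from h import *
s=sense(); print(s["clock"],np.round(s["joint_pos"],3)); print(np.round(tool(),3))
E
```

```text
3.9 [-1.88  -0.484 -0.707  1.292  0.038  0.93 ]
[[ 0.945  0.326  0.019  0.049]
 [ 0.327 -0.943 -0.065 -0.146]
 [-0.003  0.068 -0.998  0.235]
 [ 0.     0.     0.     1.   ]]
```

{"api": "send_rows", "payload": {"steps": [0.035,0,-0.01,-0.12,0.07,0,-0.02,-0.24,0.105,-0.005,-0.03,-0.36,0.14,-0.01,-0.04,-0.48,0.175,-0.015,-0.05,-0.6,0.21,-0.02,-0.06,-0.72,0.245,-0.03,-0.06,-0.84,0.28,-0.04,-0.06,-0.96,0.315,-0.05,-0.06,-1.08,0.315,-0.05,-0.06,-1.2,0.315,-0.05,-0.06,-1.32,0.315,-0.05,-0.06,-1.44]}}

```text
clock: 4.9
ee_pos: [0.2329, -0.0607, 0.2786]
eef_rot: [2.713, 1.452, -0.018]
contact_force: [-0.6, -2.3, 0.5]
width: 1.002
finger_force: 0.0
```

```bash
python3 - <<'E'
from h import *
s=sense(); print(s["clock"],np.round(s["joint_pos"],3)); print(np.round(tool(),3))
im=shot("side")
for p in [(190,118),(240,130),(213,132),(250,120),(305,145)]: print(p,ray(im,p,0.0),ray(im,p,0.05))
print([np.round(proj(im,q),0) for q in [(0,.75,.3),(.1,.75,0.05)]])
E
```

```text
4.9 [-0.549 -0.281 -0.505  1.298 -0.043  1.609]
[[ 0.555  0.832  0.02   0.233]
 [ 0.831 -0.553 -0.062 -0.061]
 [-0.041  0.051 -0.998  0.279]
 [ 0.     0.     0.     1.   ]]
(190, 118) [0.47530757 1.1438313  0.        ] [0.45531128 0.9863221  0.05      ]
(240, 130) [0.67293995 0.8809263  0.        ] [0.63880492 0.74222549 0.05      ]
(213, 132) [0.54438921 0.89530452 0.        ] [0.51945078 0.75557509 0.05      ]
(250, 120) [0.76019705 1.01168813 0.        ] [0.71981959 0.86363254 0.05      ]
(305, 145) [0.89480351 0.59611372 0.        ] [0.84479622 0.47778858 0.05      ]
[array([71., 84.]), array([112., 144.])]
```

{"api": "send_rows", "payload": {"steps": [0.038,-0.012,-0.01,-0.1,0.076,-0.024,-0.02,-0.2,0.114,-0.036,-0.03,-0.3,0.152,-0.05,-0.04,-0.4,0.19,-0.062,-0.05,-0.5,0.228,-0.074,-0.06,-0.6,0.266,-0.087,-0.06,-0.6,0.305,-0.1,-0.06,-0.6,0.32,-0.14,-0.06,-0.6,0.33,-0.18,-0.06,-0.6,0.34,-0.22,-0.06,-0.6,0.35,-0.26,-0.06,-0.6]}}

```text
clock: 5.95
ee_pos: [0.2437, 0.3247, 0.314]
eef_rot: [2.173, 2.191, -0.045]
contact_force: [1.1, 0.3, -0.5]
width: 1.0
finger_force: 0.0
```

```bash
python3 - <<'E'
from h import *
s=sense(); print(s["clock"],np.round(s["joint_pos"],3)); print(np.round(tool(),3))
print(rel([0.0,.62,.3]),rel([-.08,.85,.3]))
E
```

```text
5.95 [ 0.763  0.067 -0.119  1.412 -0.056  2.326]
[[-0.008  1.     0.019  0.244]
 [ 0.998  0.009 -0.06   0.325]
 [-0.06   0.018 -0.998  0.314]
 [ 0.     0.     0.     1.   ]]
[ 0.2975 -0.2412 -0.0083] [ 0.5277 -0.3191 -0.0236]
```

{"api": "send_rows", "payload": {"steps": [0.032,-0.026,0,-0.1,0.064,-0.052,0,-0.2,0.096,-0.078,0,-0.3,0.128,-0.104,0,-0.4,0.16,-0.13,0,-0.5,0.2,-0.15,0,-0.6,0.24,-0.17,0,-0.6,0.28,-0.19,0,-0.6,0.32,-0.21,0,-0.6,0.36,-0.23,0,-0.6,0.4,-0.25,0,-0.6,0.44,-0.27,0,-0.6]}}

```text
clock: 6.95
ee_pos: [-0.0138, 0.7293, 0.285]
eef_rot: [1.432, 2.747, -0.069]
contact_force: [0.7, 1.5, 1.2]
width: 0.997
finger_force: 0.0
```

```bash
python3 - <<'E'
from h import *
s=sense(); print(s["clock"],np.round(s["joint_pos"],3)); print(np.round(tool(),3))
print(rel([-.13,1.1,.3]))
E
```

```text
6.95 [ 1.487  0.735  0.873  1.767 -0.023  2.448]
[[-0.572  0.82   0.018 -0.014]
 [ 0.818  0.572 -0.06   0.729]
 [-0.059 -0.02  -0.998  0.285]
 [ 0.     0.     0.     1.   ]]
[ 0.3689  0.1164 -0.0392]
```

{"api": "send_rows", "payload": {"steps": [0.04,0.01,0,0,0.08,0.02,0,0,0.12,0.04,0,0,0.16,0.05,0,0,0.2,0.06,0,0,0.24,0.08,0,0,0.28,0.09,0,0,0.32,0.1,0,0]}}

```text
clock: 7.62
ee_pos: [-0.0595, 0.738, 0.313]
eef_rot: [1.428, 2.735, -0.113]
contact_force: [0.1, -0.2, 0.6]
width: 1.003
finger_force: 0.0
```

```bash
python3 - <<'E'
from h import *
s=sense(); print(s["clock"],np.round(s["joint_pos"],3)); print(np.round(tool(),3))
print(rel([-.13,1.1,.3]))
E
```

```text
7.6167 [ 1.547  0.918  1.367  2.11  -0.016  2.51 ]
[[-0.571  0.821  0.014 -0.059]
 [ 0.817  0.57  -0.09   0.738]
 [-0.082 -0.04  -0.996  0.313]
 [ 0.     0.     0.     1.   ]]
[ 0.3371  0.1489 -0.0207]
```

{"api": "send_rows", "payload": {"steps": [0.04,0.02,0.02,0,0.07,0.03,0.04,0,0.1,0.04,0.06,0,0.13,0.055,0.08,0,0.16,0.07,0.1,0,0.19,0.08,0.1,0,0.22,0.09,0.1,0,0.25,0.1,0.1,0,0.3,0.12,0.1,0,0.3,0.12,0.1,0]}}

```text
clock: 8.45
ee_pos: [-0.0853, 0.7419, 0.2803]
eef_rot: [1.419, 2.716, -0.173]
contact_force: [0.6, -0.3, -0.3]
width: 0.997
finger_force: 0.0
```

```bash
python3 - <<'E'
from h import *
s=sense(); print(s["clock"],np.round(s["joint_pos"],3)); print(np.round(tool(),3))
E
```

```text
8.45 [ 1.58   0.962  1.367  2.109 -0.01   2.543]
[[-0.571  0.821  0.012 -0.085]
 [ 0.813  0.567 -0.133  0.742]
 [-0.116 -0.066 -0.991  0.28 ]
 [ 0.     0.     0.     1.   ]]
```

{"api": "send_rows", "payload": {"steps": [-0.04,-0.02,0,0,-0.08,-0.04,0,0,-0.1,-0.06,0,0,-0.1,-0.06,0,0]}}

```text
clock: 8.78
ee_pos: [-0.0787, 0.6718, 0.2928]
eef_rot: [1.419, 2.716, -0.174]
contact_force: [0.6, 1.3, 1.8]
width: 0.998
finger_force: 0.0
```

```bash
python3 - <<'E'
from h import *
s=sense(); print(s["clock"],np.round(s["joint_pos"],3)); print(np.round(tool(),3))
im=shot("side"); cv2.imwrite("pics/side1.png",im["frame"])
print([np.round(proj(im,q),0) for q in [(-.08,.75,0),(-.08,.9,0)]])
E
```

```text
8.7833 [ 1.572  0.673  0.76   1.792 -0.012  2.535]
[[-0.57   0.821  0.012 -0.079]
 [ 0.813  0.567 -0.134  0.672]
 [-0.116 -0.067 -0.991  0.293]
 [ 0.     0.     0.     1.   ]]
[array([ 68., 161.]), array([ 70., 148.])]
```

View pics/side1.png

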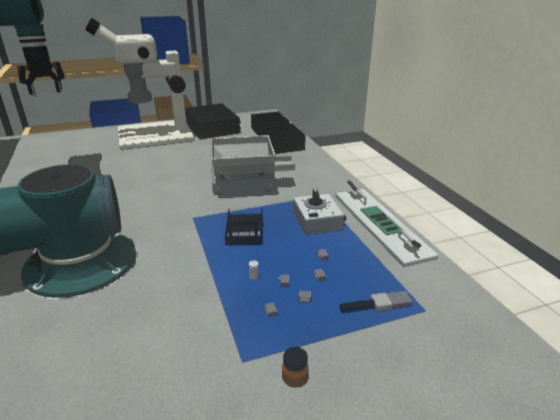

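```bash
python3 - <<'E'
from h import *
print(rel([-.08,.66,.12]),rel([-.09,1.0,.12]))
E
```

```text
[0.0184 0.009  0.1715] [0.3001 0.1934 0.1229]
```

{"api": "send_rows", "payload": {"steps": [0,0,0.04,0,0.01,0,0.08,0,0.02,0.01,0.12,0,0.04,0.02,0.16,0,0.07,0.04,0.165,0,0.1,0.06,0.16,0,0.13,0.08,0.155,0,0.16,0.1,0.15,0,0.19,0.12,0.145,0,0.22,0.14,0.14,0,0.25,0.16,0.135,0,0.28,0.18,0.13,0]}}

```text
clock: 9.83
ee_pos: [-0.079, 0.8024, 0.1486]
eef_rot: [1.411, 2.7, -0.218]
contact_force: [-0.4, -3.2, 2.1]
width: 1.0
finger_force: 0.0
```

```bash
python3 - <<'E'
from h import *
s=sense(); print(s["clock"],np.round(s["joint_pos"],3)); print(np.round(tool(),3))
print(rel([-.09,1.2,.12]))
E
```

```text
9.8333 [ 1.572  1.122  1.368  1.983 -0.011  2.536]
[[-0.57   0.822  0.011 -0.079]
 [ 0.809  0.564 -0.167  0.802]
 [-0.143 -0.086 -0.986  0.149]
 [ 0.     0.     0.     1.   ]]
[ 0.3321  0.2175 -0.0381]
```

{"api": "send_rows", "payload": {"steps": [0.04,0.03,0,0,0.1,0.06,0,0,0.14,0.09,0,0,0.18,0.12,0,0,0.25,0.16,0,0,0.3,0.2,0,0]}}

```text
clock: 10.33
ee_pos: [-0.0733, 0.8645, 0.07]
eef_rot: [1.43, 2.739, -0.115]
contact_force: [-0.4, -0.3, -0.4]
width: 0.996
finger_force: 0.0
```

```bash
python3 - <<'E'
from h import *
s=sense(); print(s["clock"],np.round(s["joint_pos"],3)); print(np.round(tool(),3))
print(rel([-.09,1.2,.12]))
E
```

```text
10.3333 [ 1.565  1.206  1.367  1.82  -0.01   2.528]
[[-0.571  0.821  0.009 -0.073]
 [ 0.817  0.57  -0.089  0.864]
 [-0.078 -0.043 -0.996  0.07 ]
 [ 0.     0.     0.     1.   ]]
[ 0.2798  0.1752 -0.0797]
```

{"api": "send_rows", "payload": {"steps": [0.04,0.03,-0.02,0,0.1,0.06,-0.04,0,0.14,0.09,-0.06,0,0.18,0.12,-0.08,0,0.25,0.16,-0.1,0,0.3,0.2,-0.12,0]}}

```text
clock: 10.83
ee_pos: [-0.0666, 0.8851, 0.0619]
eef_rot: [1.441, 2.76, -0.057]
contact_force: [-0.5, -0.2, -0.7]
width: 1.003
finger_force: 0.0
```

```bash
python3 - <<'E'
from h import *
s=sense(); print(s["clock"],np.round(s["joint_pos"],3)); print(np.round(tool(),3))
print(rel([-.09,1.2,.12]))
E
```

```text
10.8333 [ 1.557  1.214  1.366  1.769 -0.008  2.519]
[[-0.571  0.821  0.007 -0.067]
 [ 0.82   0.571 -0.045  0.885]
 [-0.041 -0.02  -0.999  0.062]
 [ 0.     0.     0.     1.   ]]
[ 0.2691  0.1595 -0.0724]
```

{"api": "send_rows", "payload": {"steps": [0.04,0.03,-0.02,0,0.1,0.06,-0.04,0,0.14,0.09,-0.06,0,0.18,0.12,-0.08,0,0.25,0.16,-0.1,0,0.3,0.2,-0.12,0]}}

```text
clock: 11.33
ee_pos: [-0.0609, 0.9037, 0.0606]
eef_rot: [1.451, 2.78, 0.002]
contact_force: [0.3, 0.3, -1.0]
width: 0.998
finger_force: 0.0
```

```bash
python3 - <<'E'
from h import *
s=sense(); print(s["clock"],np.round(s["joint_pos"],3)); print(np.round(tool(),3))
print(rel([0.1,.6,.2]),rel([0.3,.5,.28]),rel([.45,.25,.28]),rel([.66,0,.26]))
E
```

```text
11.3333 [ 1.55   1.215  1.366  1.724 -0.006  2.512]
[[-0.572  0.82   0.005 -0.061]
 [ 0.82   0.572 -0.001  0.904]
 [-0.004  0.004 -1.     0.061]
 [ 0.     0.     0.     1.   ]]
[-0.3418 -0.0411 -0.1381] [-0.5385  0.0662 -0.2168] [-0.8294  0.0463 -0.2157] [-1.1544  0.0756 -0.1942]
```

{"api": "send_rows", "payload": {"steps": [-0.033,0,-0.02,0,-0.066,0,-0.04,0,-0.1,0,-0.06,0,-0.133,0,-0.08,0,-0.166,0,-0.1,0,-0.2,0,-0.12,0,-0.233,0,-0.14,0,-0.266,0,-0.16,0,-0.3,0,-0.18,0,-0.333,0,-0.2,0,-0.366,0,-0.22,0,-0.4,0,-0.22,0]}}

```text
clock: 12.33
ee_pos: [0.1563, 0.5906, 0.2797]
eef_rot: [1.451, 2.781, 0.007]
contact_force: [1.4, 1.2, 1.1]
width: 0.999
finger_force: 0.0
```

{"api": "send_rows", "payload": {"steps": [-0.039,0.004,0,0,-0.078,0.008,0,0,-0.117,0.012,0,0,-0.156,0.016,0,0,-0.195,0.02,0,0,-0.234,0.024,0,0,-0.273,0.028,0,0,-0.312,0.032,0,0,-0.351,0.036,0,0,-0.39,0.04,0,0,-0.428,0.045,0,0]}}

```text
clock: 13.25
ee_pos: [0.4379, 0.2641, 0.2794]
eef_rot: [1.452, 2.78, 0.003]
contact_force: [0.6, 1.3, -0.6]
width: 1.002
finger_force: 0.0
```

{"api": "send_rows", "payload": {"steps": [-0.038,-0.004,0,0,-0.076,-0.008,0,0,-0.114,-0.012,0,0,-0.152,-0.016,0,0,-0.19,-0.02,0,0,-0.228,-0.024,0,0,-0.266,-0.028,0,0,-0.307,-0.031,0,0,-0.307,-0.031,0,0]}}

```text
clock: 14.0
ee_pos: [0.5897, -0.009, 0.2791]
eef_rot: [1.458, 2.777, 0.001]
contact_force: [1.0, -0.4, 0.4]
width: 1.001
finger_force: 0.0
```

```bash
python3 - <<'E'
from h import *
s=sense(); print(s["clock"],np.round(s["joint_pos"],3)); print(np.round(tool(),3))
im=shot("wrist"); cv2.imwrite("pics/w0.png",cv2.resize(im["frame"],(560,420)))
for t,z in [("dial_grip",.083),("tray_grip",.079),("tray_lip",.012),("tray",.003),("cap1",.011),("can",.003)]:
    for r in mark_of(t,im)[:6]: print(t,round(r["score"],2),np.round(r["point"],1),np.round(ray(im,r["point"],z),4))
E
```

```text
14.0 [-1.530e-01  3.680e-01  1.910e-01  1.388e+00 -1.000e-03  8.140e-01]
[[-0.568  0.823  0.005  0.59 ]
 [ 0.823  0.568 -0.002 -0.009]
 [-0.005  0.003 -1.     0.279]
 [ 0.     0.     0.     1.   ]]
dial_grip 0.71 [347.4 234.4] [ 0.6811 -0.0145  0.083 ]
tray_grip 0.86 [127.5 149.6] [ 0.4341 -0.0698  0.079 ]
tray_grip 0.29 [ 16.9 368.8] [ 0.4382 -0.4222  0.079 ]
tray_lip 0.91 [247.8  53.4] [0.4779 0.0815 0.012 ]
tray 0.6 [198.9  98.2] [0.4537 0.0065 0.003 ]
cap1 0.96 [120.4 278.5] [ 0.4835 -0.2728  0.011 ]
cap1 0.83 [184.3 149. ] [ 0.4701 -0.0555  0.011 ]
cap1 0.81 [112.5 318.1] [ 0.5031 -0.3433  0.011 ]
cap1 0.73 [166.5 125. ] [ 0.4381 -0.0421  0.011 ]
cap1 0.71 [ 58.9 294.3] [ 0.42   -0.3489  0.011 ]
cap1 0.69 [145.6 105.4] [ 0.4067 -0.036   0.011 ]
can 0.75 [ 99.8 219.7] [ 0.419  -0.2098  0.003 ]
```

View pics/w0.png

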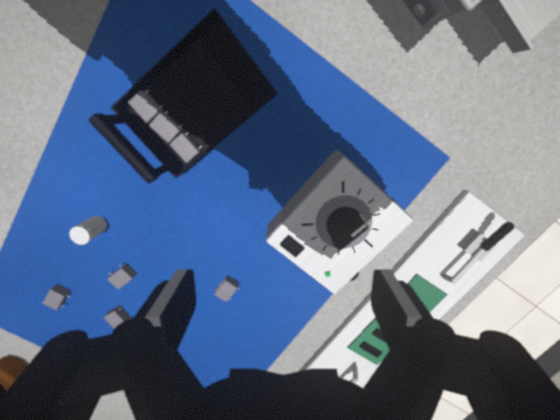

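{"api": "send_rows", "payload": {"steps": [-0.018,0.025,0.02,0,-0.036,0.05,0.04,0,-0.055,0.074,0.06,0,-0.055,0.074,0.06,0,-0.055,0.074,0.06,0]}}

```text
clock: 14.77
ee_pos: [0.6798, -0.0056, 0.2188]
eef_rot: [1.451, 2.783, 0.001]
contact_force: [-0.5, -0.6, -0.1]
width: 1.001
finger_force: 0.0
```

```bash
python3 - <<'E'
from h import *
print(np.round(tool(),3))
im=shot("wrist"); 
for r in mark_of("dial_grip",im)[:2]: print(round(r["score"],2),np.round(r["point"],1),np.round(ray(im,r["point"],.083),4)); p=r["point"]
p=mark_of("dial_grip",im)[0]["point"]
r=trace("dial",im)
for q in r[:2]: print(q["score"],np.round(q["extent"],1))
x,y=[int(v) for v in p]; c=im["frame"][max(0,y-70):y+70,x-90:x+90]; cv2.imwrite("pics/w1.png",cv2.resize(c,None,fx=4,fy=4,interpolation=cv2.INTER_CUBIC)); print(x-90,max(0,y-70))
np.save("W.npy",im["W"]); print(im["fovy"],im["cx"],im["cy"])
E
```

```text
[[-0.572  0.82   0.003  0.68 ]
 [ 0.82   0.572 -0.    -0.006]
 [-0.002  0.002 -1.     0.219]
 [ 0.     0.     0.     1.   ]]Traceback (most recent call last):
  File "<stdin>", line 5, in <module>
IndexError: list index out of range
```

```bash
python3 - <<'E'
from h import *
im=shot("wrist"); print(np.round(im["mount"],3).tolist(),im["fovy"],im["cx"],im["cy"])
p=proj(im,[.682,-.01,.083]); print(p)
for t in ("dial","dial_grip"):
  for q in trace(t,im)[:2]: print(q["score"],np.round(q["extent"],1))
x,y=[int(v) for v in p]; y0=max(0,y-80);x0=max(0,x-100); c=im["frame"][y0:y+70,x0:x+100]; cv2.imwrite("pics/w1.png",cv2.resize(c,None,fx=3.9,fy=3.9,interpolation=cv2.INTER_CUBIC)); print(x0,y0,c.shape)
E
```

```text
[[-0.001, -0.948, -0.319, 0.082], [1.0, -0.001, 0.0, -0.001], [-0.0, -0.319, 0.948, -0.124], [0.0, 0.0, 0.0, 1.0]] 68.61429996469117 283.05725030366324 209.6965094600872
[np.float64(283.5741487601825), np.float64(207.2526737609521)]
0.89 [279.  203.1  46.2  51.6]
0.87 [281.4 203.6  46.2  52.5]
183 127 (150, 200, 3)
```

View pics/w1.png

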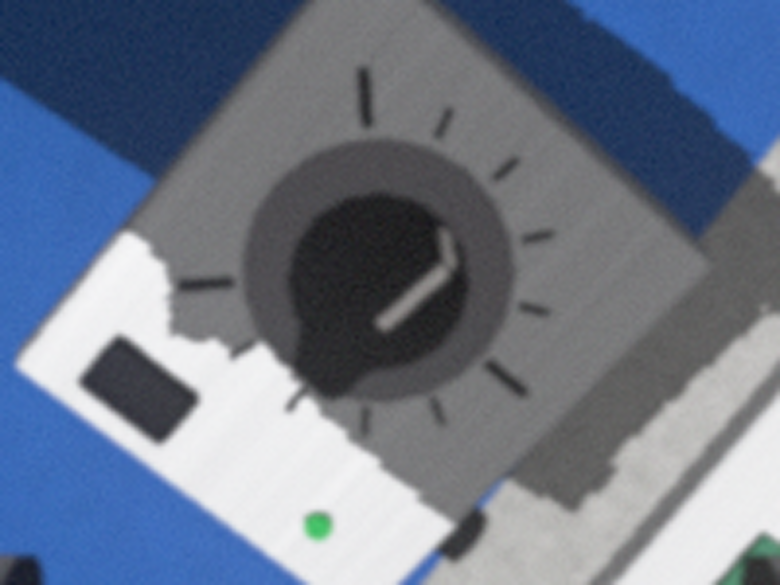

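```bash
python3 - <<'E'
from h import *
im=shot("wrist")
w=lambda u,v,z: ray(im,[183+u/3.9,127+v/3.9],z)
c=w(378,270,.060); print("disc",c)
for m in [(365,97),(443,122),(507,168),(537,237),(535,309),(505,378),(435,412),(365,420),(298,398),(242,350),(205,285)]:
    d=w(*m,.058)-c; print(np.degrees(np.arctan2(d[1],d[0])).round(1),np.hypot(*d[:2]).round(4))
for zt in (.085,.09,.095):
  a=w(380,325,zt);b=w(450,270,zt); d=b-a; print(zt,a[:2],b[:2],np.degrees(np.arctan2(d[1],d[0])), np.hypot(*d[:2]))
e=w(445,235,.066)-c; print(e,np.degrees(np.arctan2(e[1],e[0])))
E
```

```text
disc [ 0.67738745 -0.00942174  0.06      ]
128.8 0.0425
101.5 0.0396
73.5 0.0403
46.1 0.0402
19.4 0.0412
-7.4 0.0441
-34.6 0.0418
-60.1 0.0415
-85.9 0.0408
-113.1 0.0411
-139.3 0.0436
0.085 [ 0.6811527  -0.01389247] [0.68669427 0.00598938] 74.42551724424355 0.020639692827307432
0.09 [ 0.68018082 -0.01246693] [0.68561629 0.00703426] 74.42551724424361 0.02024452373894327
0.095 [ 0.67920894 -0.01104139] [0.68453831 0.00807914] 74.42551724424338 0.01984935465057916
[0.00728457 0.01787897 0.006     ] 67.83215766854303
```

```bash
python3 - <<'E'
import cv2,numpy as np
a=cv2.imread("pics/top0.png")[140:192,225:290]; b=cv2.imread("pics/side1.png")[180:240,285:360]
a=cv2.resize(a,(600,480),interpolation=cv2.INTER_CUBIC)[:, :400];a=cv2.resize(cv2.imread("pics/top0.png")[140:192,225:290],(390,312),interpolation=cv2.INTER_CUBIC); b=cv2.resize(b,(390,312),interpolation=cv2.INTER_CUBIC)
cv2.imwrite("pics/z.png",np.hstack([a,b]))
E
```

```text
(no output)
```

View pics/z.png

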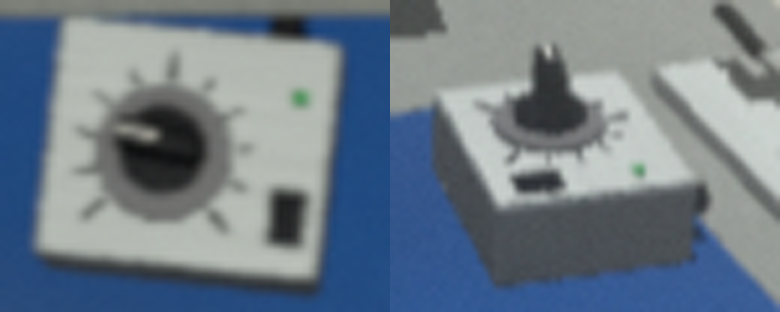

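{"api": "send_rows", "payload": {"steps": [-0.004,-0.004,0,0.12,-0.004,-0.004,0.02,0.24,-0.004,-0.004,0.04,0.36,-0.004,-0.004,0.06,0.48,-0.004,-0.004,0.08,0.6,-0.004,-0.004,0.1,0.72,-0.004,-0.004,0.12,0.84,-0.004,-0.004,0.136,0.92,-0.004,-0.004,0.136,0.92]}}

```text
clock: 15.87
ee_pos: [0.6778, -0.0121, 0.0822]
eef_rot: [2.542, 1.844, 0.002]
contact_force: [0.2, 1.0, -0.4]
width: 0.999
finger_force: 0.0
```

{"api": "send_rows", "payload": {"steps": [0,0,0,0,0,0,0,0,0,0,0,0,0,0,0,0,0,0,0,0,0,0,0,0,0,0,0,0,0,0,0,0], "claw": 1, "grip_force": 20}}

```text
clock: 16.53
ee_pos: [0.6783, -0.0109, 0.0889]
eef_rot: [2.535, 1.851, 0.009]
contact_force: [-23.7, 9.5, 45.4]
width: 0.179
finger_force: 30.5
```

{"api": "send_rows", "payload": {"steps": [0,0,0,-0.12,0,0,0,-0.24,0,0,0,-0.36,0,0,0,-0.48,0,0,0,-0.6,0,0,0,-0.72,0,0,0,-0.84,0,0,0,-0.94,0,0,0,-0.98,0,0,0,-1.0,0,0,0,-1.0]}}

```text
clock: 17.45
ee_pos: [0.6796, -0.0108, 0.089]
eef_rot: [1.334, 2.836, 0.008]
contact_force: [-15.6, 11.1, 40.3]
width: 0.164
finger_force: 41.9
```

```bash
python3 - <<'E'
from h import *
s=sense(); print(np.round(tool(),3)); print(np.round(s["ft_torque"],2),np.round(s["contact_force"],1),s["joint_pos"][5])
E
```

```text
[[-0.638  0.77   0.009  0.68 ]
 [ 0.77   0.638  0.001 -0.011]
 [-0.005  0.008 -1.     0.089]
 [ 0.     0.     0.     1.   ]]
[ 2.11  3.32 -0.63] [-15.6  11.1  40.3] 0.7427391531587166
```

{"api": "send_rows", "payload": {"steps": [0,0,-0.006,0,0,0,-0.006,0]}}

```text
clock: 17.62
ee_pos: [0.6796, -0.011, 0.092]
eef_rot: [1.337, 2.837, 0.006]
contact_force: [-3.6, 8.0, 9.3]
width: 0.16
finger_force: 23.9
```

{"api": "send_rows", "payload": {"steps": [0,0,-0.002,0,0,0,-0.004,0,0,0,-0.004,0,0,0,-0.02,0,0,0,-0.05,0,0,0,-0.09,0,0,0,-0.13,0,0,0,-0.15,0,0,0,-0.15,0], "claw": 0}}

```text
clock: 18.37
ee_pos: [0.6801, -0.0125, 0.2462]
eef_rot: [1.336, 2.829, 0.006]
contact_force: [1.0, -0.1, -0.0]
width: 1.004
finger_force: 0.0
```

```bash
python3 - <<'E'
from h import *
print(np.round(tool(),3))
im=shot("wrist"); cv2.imwrite("pics/w2.png",im["frame"])
p=[int(v) for v in proj(im,[.679,-.011,.083])]; print(p)
im2=shot("top"); a=cv2.resize(im2["frame"][140:192,225:290],(390,312),interpolation=cv2.INTER_CUBIC); b=cv2.resize(im["frame"][max(0,p[1]-55):p[1]+49,p[0]-65:p[0]+65],(390,312),interpolation=cv2.INTER_CUBIC)
cv2.imwrite("pics/z2.png",np.hstack([a,b]))
for t,z in [("cap1",.011),("can",.003)]:
    for r in mark_of(t,im2): print(t,round(r["score"],2),np.round(r["point"],1),np.round(ray(im2,r["point"],z),4))
E
```

```text
[[-0.635  0.772  0.013  0.68 ]
 [ 0.772  0.635 -0.002 -0.012]
 [-0.01   0.009 -1.     0.246]
 [ 0.     0.     0.     1.   ]]
[282, 192]
cap1 0.66 [338.  199.4] [ 0.5835 -0.2655  0.011 ]
cap1 0.56 [342.9 230.9] [ 0.4886 -0.2794  0.011 ]
cap1 0.55 [369.8 254.3] [ 0.4189 -0.3587  0.011 ]
cap1 0.49 [268.1 237.9] [ 0.4676 -0.0557  0.011 ]
cap1 0.48 [258.8 259.1] [ 0.4042 -0.0282  0.011 ]
cap1 0.47 [318.6 181.8] [ 0.637  -0.2075  0.011 ]
cap1 0.39 [362.3 221.3] [ 0.5174 -0.3376  0.011 ]
can 0.47 [322.1 254.2] [ 0.4192 -0.2174  0.003 ]
```

View pics/z2.png

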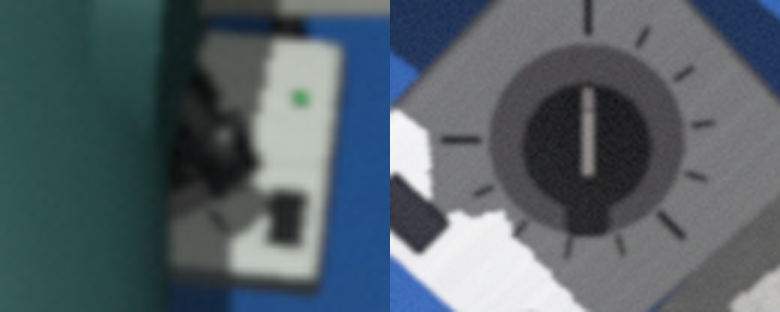

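The pointer stands at mark 0. Next, a look over the loose capacitors.

{"api": "send_rows", "payload": {"steps": [-0.012,-0.036,-0.01,0,-0.024,-0.072,-0.02,0,-0.036,-0.108,-0.03,0,-0.048,-0.144,-0.04,0,-0.06,-0.18,-0.05,0,-0.072,-0.216,-0.05,0,-0.086,-0.252,-0.05,0,-0.099,-0.289,-0.05,0,-0.099,-0.289,-0.05,0]}}

```text
clock: 19.32
ee_pos: [0.5148, -0.2767, 0.2888]
eef_rot: [1.347, 2.835, 0.001]
contact_force: [0.3, -0.7, -0.8]
width: 1.002
finger_force: 0.0
```

```bash
cat >> h.py <<'E'
def caps(im,n=9,z=.019):
    out=[]
    for r in trace("cap1",im)[:n]:
        m=r["region"].astype(np.uint8); 
        if r["score"]<.3 or m.sum()<30: continue
        cs,_=cv2.findContours(m,cv2.RETR_EXTERNAL,cv2.CHAIN_APPROX_NONE); c=max(cs,key=cv2.contourArea)[:,0,:]
        w=np.array([ray(im,p,z-.004)[:2] for p in c]); (cx,cy),(a,b),th=cv2.minAreaRect((w*1000).astype(np.float32))
        if a<b: a,b,th=b,a,th+90
        out.append((round(r["score"],2),np.round(r["extent"][:2]),round(cx/1000,4),round(cy/1000,4),round(a,1),round(b,1),round((th+90)%180-90,1)))
    return out
E
python3 - <<'E'
from h import *
print(np.round(tool(),3))
im=shot("wrist"); cv2.imwrite("pics/w3.png",im["frame"])
for c in caps(im): print(c)
for r in mark_of("cap1",im): print(round(r["score"],2),np.round(r["point"],1),np.round(ray(im,r["point"],.011),4))
for r in mark_of("can",im)[:1]: print("can",round(r["score"],2),np.round(r["point"],1),np.round(ray(im,r["point"],.003),4))
E
```

```text
[[-0.632  0.775  0.003  0.515]
 [ 0.775  0.632 -0.001 -0.277]
 [-0.003  0.002 -1.     0.289]
 [ 0.     0.     0.     1.   ]]
(0.93, array([269., 152.]), 0.4827, -0.2676, 31.4, 24.0, 72.6)
(0.79, array([191., 172.]), 0.4189, -0.3536, 32.5, 21.7, 88.8)
(0.74, array([110., 269.]), 0.4049, -0.5525, 100.5, 51.8, 81.5)
(0.71, array([251., 203.]), 0.5092, -0.3377, 31.7, 24.2, -22.8)
(0.7, array([383., 179.]), 0.6186, -0.2, 29.6, 26.6, 86.9)
(0.66, array([383.,   6.]), 0.4799, -0.0586, 19.8, 9.9, 73.0)
(0.59, array([319., 201.]), 0.5752, -0.2767, 30.7, 26.1, 89.1)
0.95 [381.5 174.7] [ 0.619  -0.1984  0.011 ]
0.89 [191.8 170.5] [ 0.4203 -0.3527  0.011 ]
0.82 [251.8 202.9] [ 0.509  -0.3384  0.011 ]
0.78 [268.9 154.9] [ 0.4866 -0.2723  0.011 ]
can 0.61 [253.3  80.1] [ 0.4154 -0.2136  0.003 ]
```

View pics/w3.png

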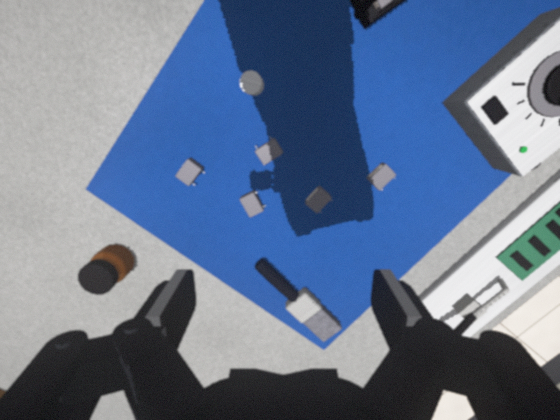

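{"api": "send_rows", "payload": {"steps": [-0.001,0.033,0.02,-0.12,-0.002,0.066,0.04,-0.24,-0.004,0.1,0.07,-0.36,-0.005,0.13,0.11,-0.48,-0.005,0.13,0.15,-0.6,-0.005,0.13,0.19,-0.71,-0.005,0.13,0.22,-0.71,-0.005,0.13,0.229,-0.71,-0.005,0.13,0.229,-0.71], "claw": 0.35}}

```text
clock: 20.27
ee_pos: [0.6218, -0.1917, 0.0592]
eef_rot: [0.269, 3.129, 0.002]
contact_force: [0.5, -0.6, -0.3]
width: 0.651
finger_force: 0.0
```

```bash
python3 - <<'E'
from h import *
print(np.round(tool(),3))
im=shot("wrist")
for c in caps(im): print(c)
for r in mark_of("cap1",im): print(round(r["score"],2),np.round(ray(im,r["point"],.011),4))
print(rel([.619,-.199,.022]))
E
```

```text
[[-0.985  0.171  0.001  0.622]
 [ 0.171  0.985  0.001 -0.192]
 [-0.001  0.001 -1.     0.059]
 [ 0.     0.     0.     1.   ]]
(0.92, array([82., 27.]), 0.4852, -0.2666, 37.0, 21.3, 72.6)
(0.8, array([272., 246.]), 0.6174, -0.2, 30.3, 27.6, 85.7)
(0.69, array([  4., 103.]), 0.5149, -0.3206, 28.9, 4.1, -26.3)
(0.62, array([126., 202.]), 0.5748, -0.2748, 36.6, 24.9, 89.4)
0.87 [ 0.5753 -0.2769  0.011 ]
0.82 [ 0.6183 -0.2003  0.011 ]
0.6 [ 0.4845 -0.2672  0.011 ]
[ 0.0045 -0.0061  0.042 ]
```

{"api": "send_rows", "payload": {"steps": [0.002,-0.009,0,0,0.002,-0.009,0.02,0,0.002,-0.009,0.035,0,0.002,-0.009,0.035,0]}}

```text
clock: 20.75
ee_pos: [0.6188, -0.2027, 0.0258]
eef_rot: [0.272, 3.125, -0.0]
contact_force: [-0.1, 0.6, -0.3]
width: 0.647
finger_force: 0.0
```

{"api": "send_rows", "payload": {"steps": [0,0,0,0,0,0,0,0,0,0,0,0,0,0,0,0,0,0,0,0], "claw": 1, "grip_force": 30}}

```text
clock: 21.17
ee_pos: [0.6203, -0.2027, 0.0284]
eef_rot: [0.27, 3.122, -0.003]
contact_force: [-2.0, -0.7, 7.6]
width: 0.339
finger_force: 30.0
```

{"api": "send_rows", "payload": {"steps": [0,0,-0.03,0,0,0,-0.07,0,0,0,-0.095,0,0,0,-0.095,0]}}

```text
clock: 21.5
ee_pos: [0.6214, -0.2031, 0.1283]
eef_rot: [0.269, 3.116, -0.005]
contact_force: [-0.3, -0.2, 0.1]
width: 0.341
finger_force: 30.0
```

```bash
python3 - <<'E'
from h import *
s=sense(); print(np.round(tool(),3),s["width"],s["finger_force"])
print(rel([.4825,-.0173,.12]),rel([.4825,-.0173,.04]))
E
```

```text
[[-0.985  0.171  0.014  0.621]
 [ 0.171  0.985 -0.005 -0.203]
 [-0.014 -0.002 -1.     0.128]
 [ 0.     0.     0.     1.   ]] 0.34106993573268996 30.032184720039368
[0.1688 0.1592 0.0055] [0.1699 0.1594 0.0855]
```

{"api": "send_rows", "payload": {"steps": [0.03,0.03,0,0,0.06,0.06,0,0,0.09,0.09,0,0,0.12,0.12,0,0,0.15,0.145,0,0,0.169,0.159,0.01,0,0.169,0.159,0.04,0,0.169,0.159,0.07,0,0.169,0.159,0.088,0,0.169,0.159,0.088,0]}}

```text
clock: 22.33
ee_pos: [0.4804, -0.0161, 0.0317]
eef_rot: [0.269, 3.124, -0.0]
contact_force: [-0.8, 1.2, 5.7]
width: 0.34
finger_force: 35.5
```

{"api": "send_rows", "payload": {"steps": [0,0,0,0,0,0,0,0,0,0,-0.03,0,0,0,-0.07,0,0,0,-0.11,0,0,0,-0.15,0,0,0,-0.18,0,0,0,-0.18,0], "claw": 0.5}}

```text
clock: 23.0
ee_pos: [0.4814, -0.0167, 0.2188]
eef_rot: [0.269, 3.115, -0.002]
contact_force: [0.2, 0.4, 0.4]
width: 0.501
finger_force: 0.0
```

```bash
python3 - <<'E'
from h import *
s=sense(); print(np.round(tool(),3))
im=shot("wrist"); cv2.imwrite("pics/w4.png",im["frame"])
for c in caps(im,12): print(c)
for t,z in [("tray_grip",.079),("tray_lip",.012),("tray",.003)]:
    for r in mark_of(t,im)[:2]: print(t,round(r["score"],2),np.round(ray(im,r["point"],z),4))
print(rel([.575,-.276,.06]))
E
```

```text
[[-0.985  0.172  0.014  0.481]
 [ 0.172  0.985 -0.003 -0.017]
 [-0.015 -0.    -1.     0.219]
 [ 0.     0.     0.     1.   ]]
(0.86, array([253., 147.]), 0.4385, -0.0444, 30.5, 23.1, -11.2)
(0.8, array([247., 178.]), 0.4698, -0.0548, 31.9, 23.1, -12.8)
(0.7, array([ 70., 221.]), 0.4812, -0.2644, 39.0, 29.5, 71.6)
(0.7, array([ 94., 291.]), 0.5732, -0.273, 40.9, 29.4, 89.1)
(0.65, array([255., 118.]), 0.4081, -0.0361, 30.6, 24.1, -17.9)
(0.6, array([ 22., 249.]), 0.5069, -0.334, 41.0, 32.2, -24.9)
(0.59, array([284., 180.]), 0.4778, -0.0172, 30.6, 24.6, 80.1)
tray_grip 0.91 [ 0.4293 -0.0658  0.079 ]
tray_lip 0.85 [0.4811 0.0794 0.012 ]
tray 0.81 [0.4524 0.0044 0.003 ]
tray 0.39 [ 0.5784 -0.2831  0.003 ]
[-0.1388 -0.2394  0.1522]
```

View pics/w4.png

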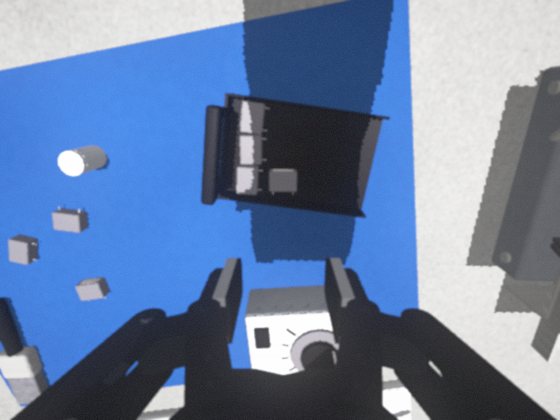

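The first capacitor lies in the tray at (284,180), beside the three at the back.

{"api": "send_rows", "payload": {"steps": [-0.02,-0.034,0,0,-0.04,-0.068,0,0,-0.06,-0.102,0.03,0,-0.08,-0.137,0.06,0,-0.1,-0.172,0.1,0,-0.12,-0.206,0.14,0,-0.139,-0.239,0.152,0,-0.139,-0.239,0.152,0,-0.139,-0.239,0.175,0,-0.139,-0.239,0.189,0,-0.139,-0.239,0.189,0], "claw": 0.35}}

```text
clock: 24.17
ee_pos: [0.574, -0.275, 0.0199]
eef_rot: [-0.272, -3.129, -0.005]
contact_force: [0.3, 1.5, -0.4]
width: 0.652
finger_force: 0.0
```

{"api": "send_rows", "payload": {"steps": [0,0,0,0,0,0,0,0,0,0,0,0,0,0,0,0,0,0,0,0], "claw": 1}}

```text
clock: 24.58
ee_pos: [0.5766, -0.2757, 0.0252]
eef_rot: [0.27, 3.123, -0.001]
contact_force: [0.0, 0.5, -0.1]
width: 0.348
finger_force: 29.6
```

{"api": "send_rows", "payload": {"steps": [0,0,-0.03,0,0,0,-0.07,0,0,0,-0.095,0,0,0,-0.095,0]}}

```text
clock: 24.92
ee_pos: [0.5778, -0.2768, 0.1254]
eef_rot: [0.269, 3.117, -0.007]
contact_force: [0.4, 0.1, 0.2]
width: 0.352
finger_force: 29.9
```

```bash
python3 - <<'E'
from h import *
s=sense(); print(np.round(tool(),3),s["width"],s["finger_force"])
print(rel([.450,-.0095,.12]),rel([.4825,-.0173,.04]))
E
```

```text
[[-0.985  0.171  0.012  0.578]
 [ 0.171  0.985 -0.005 -0.277]
 [-0.013 -0.003 -1.     0.125]
 [ 0.     0.     0.     1.   ]] 0.351665353697831 29.87816233187914
[0.1717 0.2415 0.0024] [0.1394 0.2396 0.0828]
```

{"api": "send_rows", "payload": {"steps": [0.024,0.034,0,0,0.048,0.068,0,0,0.072,0.102,0,0,0.096,0.136,0,0,0.12,0.17,0,0,0.144,0.204,0,0,0.165,0.23,0.005,0,0.172,0.242,0.03,0,0.172,0.242,0.06,0,0.172,0.242,0.084,0,0.172,0.242,0.084,0]}}

```text
clock: 25.83
ee_pos: [0.4461, -0.007, 0.0316]
eef_rot: [0.269, 3.129, 0.0]
contact_force: [-1.5, 0.4, -0.3]
width: 0.35
finger_force: 29.9
```

{"api": "send_rows", "payload": {"steps": [0,0,0,0,0,0,0,0,0,0,-0.03,0,0,0,-0.07,0,0,0,-0.11,0,0,0,-0.15,0,0,0,-0.18,0,0,0,-0.18,0], "claw": 0.5}}

```text
clock: 26.5
ee_pos: [0.4496, -0.0083, 0.2217]
eef_rot: [0.27, 3.114, -0.002]
contact_force: [0.3, -0.6, 0.2]
width: 0.497
finger_force: 0.0
```

```bash
python3 - <<'E'
from h import *
s=sense(); print(np.round(tool(),3))
im=shot("wrist"); cv2.imwrite("pics/w5.png",im["frame"])
for c in caps(im,12): print(c)
print(rel([.484,-.268,.06]))
E
```

```text
[[-0.985  0.172  0.016  0.45 ]
 [ 0.172  0.985 -0.003 -0.008]
 [-0.016 -0.    -1.     0.222]
 [ 0.     0.     0.     1.   ]]
(0.89, array([249., 177.]), 0.4382, -0.0465, 31.5, 24.0, -9.9)
(0.86, array([ 77., 245.]), 0.4815, -0.2643, 38.8, 29.8, 73.3)
(0.75, array([ 27., 364.]), 0.6432, -0.4138, 160.4, 60.0, -5.6)
(0.73, array([284., 182.]), 0.4458, -0.0088, 30.2, 25.1, 86.3)
(0.72, array([ 29., 273.]), 0.5068, -0.3339, 41.3, 30.9, -26.1)
(0.7, array([245., 206.]), 0.4703, -0.055, 33.4, 23.6, -12.9)
(0.69, array([282., 207.]), 0.4767, -0.0173, 29.8, 27.4, 79.1)
[-0.0786 -0.2499  0.1576]
```

{"api": "send_rows", "payload": {"steps": [-0.011,-0.036,0,0.12,-0.022,-0.072,0,0.12,-0.033,-0.108,0.01,0.12,-0.044,-0.144,0.04,0.12,-0.055,-0.18,0.08,0.12,-0.066,-0.216,0.12,0.12,-0.079,-0.25,0.15,0.12,-0.079,-0.25,0.158,0.12,-0.079,-0.25,0.175,0.12,-0.079,-0.25,0.19,0.12,-0.079,-0.25,0.19,0.12], "claw": 0.35}}

```text
clock: 27.52
ee_pos: [0.4812, -0.2669, 0.0216]
eef_rot: [0.459, 3.107, 0.004]
contact_force: [-0.7, 0.1, 0.3]
width: 0.652
finger_force: 0.0
```

{"api": "send_rows", "payload": {"steps": [0,0,0,0,0,0,0,0,0,0,0,0,0,0,0,0,0,0,0,0], "claw": 1}}

```text
clock: 27.93
ee_pos: [0.4838, -0.2678, 0.0259]
eef_rot: [0.456, 3.101, -0.001]
contact_force: [-0.9, 0.9, 7.6]
width: 0.342
finger_force: 30.9
```

{"api": "send_rows", "payload": {"steps": [0,0,-0.03,0,0,0,-0.07,0,0,0,-0.095,0,0,0,-0.095,0]}}

```text
clock: 28.27
ee_pos: [0.4846, -0.2688, 0.1253]
eef_rot: [0.456, 3.096, -0.006]
contact_force: [0.0, -0.6, 1.1]
width: 0.34
finger_force: 30.0
```

```bash
python3 - <<'E'
from h import *
s=sense(); print(np.round(tool(),3),s["width"],s["finger_force"])
print(rel([.4165,.001,.12]))
E
```

```text
[[-0.958  0.288  0.012  0.485]
 [ 0.288  0.958 -0.006 -0.269]
 [-0.013 -0.002 -1.     0.125]
 [ 0.     0.     0.     1.   ]] 0.34004333459608793 29.973987936973572
[0.143  0.2388 0.003 ]
```

{"api": "send_rows", "payload": {"steps": [0.02,0.034,0,0,0.04,0.068,0,0,0.06,0.102,0,0,0.08,0.136,0,0,0.1,0.17,0,0,0.12,0.204,0,0,0.138,0.23,0.005,0,0.143,0.239,0.03,0,0.143,0.239,0.06,0,0.143,0.239,0.084,0,0.143,0.239,0.084,0]}}

```text
clock: 29.18
ee_pos: [0.4132, 0.0032, 0.0326]
eef_rot: [0.456, 3.107, 0.0]
contact_force: [-0.9, -0.3, -0.4]
width: 0.341
finger_force: 30.0
```

{"api": "send_rows", "payload": {"steps": [0,0,0,0,0,0,0,0,0,0,-0.03,0,0,0,-0.07,0,0,0,-0.11,0,0,0,-0.15,0,0,0,-0.18,0,0,0,-0.18,0], "claw": 0.5}}

```text
clock: 29.85
ee_pos: [0.4163, 0.002, 0.2223]
eef_rot: [0.456, 3.092, -0.001]
contact_force: [0.2, 0.5, -0.5]
width: 0.499
finger_force: 0.0
```

```bash
python3 - <<'E'
from h import *
s=sense(); print(np.round(tool(),3))
im=shot("wrist"); cv2.imwrite("pics/w6.png",im["frame"])
for c in caps(im,12): print(c)
print(rel([.509,-.338,.06]))
E
```

```text
[[-0.957  0.289  0.016  0.416]
 [ 0.289  0.957 -0.003  0.002]
 [-0.016  0.002 -1.     0.222]
 [ 0.     0.     0.     1.   ]]
(0.97, array([ 56., 320.]), 0.506, -0.3339, 42.8, 31.9, -26.1)
(0.88, array([ 14., 265.]), 0.4173, -0.3461, 38.4, 26.6, 87.6)
(0.83, array([281., 236.]), 0.4768, -0.018, 31.3, 29.3, 79.8)
(0.82, array([283., 211.]), 0.4449, -0.0085, 31.1, 27.1, 85.3)
(0.75, array([250., 239.]), 0.4709, -0.0556, 34.7, 24.4, -13.4)
(0.64, array([249., 184.]), 0.408, -0.0376, 29.7, 24.6, -16.8)
(0.55, array([281., 182.]), 0.415, 0.0017, 30.9, 20.4, 73.2)
[-0.1868 -0.2988  0.159 ]
```

{"api": "send_rows", "payload": {"steps": [-0.023,-0.037,0,0.12,-0.046,-0.074,0,0.12,-0.069,-0.111,0.01,0.12,-0.092,-0.148,0.04,0.12,-0.115,-0.185,0.08,0.12,-0.138,-0.222,0.12,0.12,-0.161,-0.259,0.14,0.12,-0.187,-0.299,0.15,0.12,-0.187,-0.299,0.16,0.12,-0.187,-0.299,0.175,0.12,-0.187,-0.299,0.19,0.12,-0.187,-0.299,0.19,0.12], "claw": 0.35}}

```text
clock: 30.95
ee_pos: [0.506, -0.3374, 0.0221]
eef_rot: [0.646, 3.074, 0.005]
contact_force: [-0.9, 0.5, -0.6]
width: 0.65
finger_force: 0.0
```

{"api": "send_rows", "payload": {"steps": [0,0,0,0,0,0,0,0,0,0,0,0,0,0,0,0,0,0,0,0], "claw": 1}}

```text
clock: 31.37
ee_pos: [0.5086, -0.3376, 0.0276]
eef_rot: [0.641, 3.068, -0.001]
contact_force: [-2.0, 3.2, 9.9]
width: 0.245
finger_force: 30.3
```

{"api": "send_rows", "payload": {"steps": [0,0,-0.03,0,0,0,-0.07,0,0,0,-0.095,0,0,0,-0.095,0]}}

```text
clock: 31.7
ee_pos: [0.5095, -0.3389, 0.1273]
eef_rot: [0.64, 3.062, -0.006]
contact_force: [0.9, -0.2, 0.1]
width: 0.251
finger_force: 29.6
```

```bash
python3 - <<'E'
from h import *
s=sense(); print(np.round(tool(),3),s["width"],s["finger_force"])
print(rel([.482,.023,.12]))
E
```

```text
[[-0.916  0.4    0.012  0.509]
 [ 0.4    0.916 -0.006 -0.339]
 [-0.014 -0.001 -1.     0.127]
 [ 0.     0.     0.     1.   ]] 0.2514324883459117 29.5579594373703
[0.1701 0.3207 0.0046]
```

{"api": "send_rows", "payload": {"steps": [0.019,0.036,0,-0.1,0.038,0.072,0,-0.1,0.057,0.108,0,-0.1,0.076,0.144,0,-0.1,0.095,0.18,0,-0.1,0.114,0.216,0,-0.1,0.133,0.254,0,-0.1,0.152,0.292,0,-0.1,0.172,0.329,0.02,-0.1,0.172,0.329,0.05,-0.1,0.172,0.329,0.083,-0.1,0.172,0.329,0.083,-0.1]}}

```text
clock: 32.7
ee_pos: [0.4795, 0.0339, 0.0341]
eef_rot: [0.485, 3.104, -0.0]
contact_force: [-1.2, -0.1, -0.4]
width: 0.254
finger_force: 29.6
```

{"api": "send_rows", "payload": {"steps": [0,0,0,0,0,0,0,0,0,0,-0.03,0,0,0,-0.07,0,0,0,-0.11,0,0,0,-0.15,0,0,0,-0.18,0,0,0,-0.18,0], "claw": 0.6}}

```text
clock: 33.37
ee_pos: [0.4837, 0.032, 0.2256]
eef_rot: [0.488, 3.087, 0.001]
contact_force: [-0.3, -0.1, -0.0]
width: 0.402
finger_force: 0.0
```

```bash
python3 - <<'E'
from h import *
s=sense(); print(np.round(tool(),3))
im=shot("wrist"); cv2.imwrite("pics/w7.png",im["frame"])
for c in caps(im,12): print(c)
im2=shot("top")
for r in mark_of("cap1",im2): print(round(r["score"],2),np.round(ray(im2,r["point"],.011),4))
print(rel([.4195,-.3525,.06]))
E
```

```text
[[-0.951  0.308  0.017  0.484]
 [ 0.308  0.951 -0.002  0.032]
 [-0.016  0.003 -1.     0.226]
 [ 0.     0.     0.     1.   ]]
(0.97, array([201., 131.]), 0.4062, -0.0376, 28.8, 25.9, -18.0)
(0.86, array([236., 129.]), 0.4138, 0.0025, 31.7, 22.4, 72.0)
(0.83, array([237., 161.]), 0.4451, -0.0086, 32.9, 24.9, 86.8)
(0.79, array([280., 179.]), 0.4799, 0.0316, 32.0, 22.1, -17.4)
(0.68, array([205., 191.]), 0.4695, -0.0552, 33.8, 26.1, -14.4)
(0.61, array([204., 163.]), 0.438, -0.0463, 31.5, 25.8, -8.1)
(0.59, array([239., 189.]), 0.4764, -0.0171, 32.2, 24.9, 81.6)
0.57 [0.4585 0.0072 0.011 ]
0.55 [ 0.4081 -0.0398  0.011 ]
0.48 [0.4167 0.0024 0.011 ]
0.47 [ 0.4918 -0.0241  0.011 ]
0.43 [ 0.4661 -0.0584  0.011 ]
0.41 [ 0.4228 -0.3564  0.011 ]
[-0.059  -0.3853  0.1579]
```

{"api": "send_rows", "payload": {"steps": [-0.006,-0.038,0,-0.1,-0.012,-0.076,0,-0.2,-0.018,-0.114,0,-0.25,-0.024,-0.152,0.01,-0.25,-0.03,-0.19,0.02,-0.25,-0.036,-0.228,0.04,-0.25,-0.042,-0.266,0.06,-0.25,-0.048,-0.304,0.08,-0.25,-0.054,-0.345,0.1,-0.25,-0.059,-0.385,0.12,-0.25,-0.059,-0.385,0.155,-0.25,-0.059,-0.385,0.155,-0.25], "claw": 0.35}}

```text
clock: 34.57
ee_pos: [0.4169, -0.3525, 0.0564]
eef_rot: [0.104, 3.14, 0.008]
contact_force: [-1.5, 2.3, -0.8]
width: 0.645
finger_force: 0.0
```

```bash
python3 - <<'E'
from h import *
s=sense(); print(np.round(tool(),3))
im=shot("wrist")
for c in caps(im,4): print(c)
for r in mark_of("cap1",im): print(round(r["score"],2),np.round(ray(im,r["point"],.011),4),rel(ray(im,r["point"],.030)))
E
```

```text
[[-0.998  0.066  0.     0.417]
 [ 0.066  0.998  0.005 -0.352]
 [ 0.     0.005 -1.     0.056]
 [ 0.     0.     0.     1.   ]]
(0.63, array([282., 252.]), 0.416, -0.3556, 30.5, 28.0, 88.2)
0.63 [ 0.4175 -0.3552  0.011 ] [ 0.0114 -0.004   0.0326]
```

{"api": "send_rows", "payload": {"steps": [0.001,-0.003,0,0,0.001,-0.003,0.015,0,0.001,-0.003,0.029,0,0.001,-0.003,0.029,0]}}

```text
clock: 35.05
ee_pos: [0.419, -0.3539, 0.0332]
eef_rot: [0.096, 3.135, -0.0]
contact_force: [-0.5, 0.8, 0.3]
width: 0.648
finger_force: 0.0
```

{"api": "send_rows", "payload": {"steps": [0,0,0,0,0,0,0,0,0,0,0,0,0,0,0,0,0,0,0,0], "claw": 1}}

```text
clock: 35.47
ee_pos: [0.4196, -0.3551, 0.0351]
eef_rot: [0.097, 3.133, -0.003]
contact_force: [-0.5, 2.8, 8.7]
width: 0.315
finger_force: 28.8
```

{"api": "send_rows", "payload": {"steps": [0,0,-0.03,0,0,0,-0.07,0,0,0,-0.1,0,0,0,-0.1,0]}}

```text
clock: 35.8
ee_pos: [0.4203, -0.3566, 0.1402]
eef_rot: [0.097, 3.128, -0.011]
contact_force: [0.7, -1.0, 0.6]
width: 0.003
finger_force: 0.0
```

```bash
python3 - <<'E'
from h import *
s=sense(); print(np.round(tool(),3),s["width"],s["finger_force"])
print(rel([.442,.045,.12]))
E
```

```text
[[-0.998  0.062  0.012  0.42 ]
 [ 0.062  0.998 -0.008 -0.357]
 [-0.012 -0.007 -1.     0.14 ]
 [ 0.     0.     0.     1.   ]] 0.002730059135235097 0.0
[0.0035 0.4024 0.0174]
```

{"api": "send_rows", "payload": {"steps": [0,0,-0.02,0,0,0,-0.04,0,0,0,-0.06,0,0,0,-0.06,0], "claw": 0.35}}

```text
clock: 36.13
ee_pos: [0.419, -0.3557, 0.1978]
eef_rot: [0.097, 3.131, -0.008]
contact_force: [0.2, -0.6, 0.7]
width: 0.563
finger_force: 0.0
```

```bash
python3 - <<'E'
from h import *
s=sense(); print(np.round(tool(),3))
im=shot("wrist")
for c in caps(im,4): print(c)
for r in mark_of("cap1",im): print(round(r["score"],2),np.round(ray(im,r["point"],.011),4),rel(ray(im,r["point"],.011)))
E
```

```text
[[-0.998  0.062  0.009  0.419]
 [ 0.062  0.998 -0.005 -0.356]
 [-0.01  -0.005 -1.     0.198]
 [ 0.     0.     0.     1.   ]]
(0.61, array([254., 182.]), 0.4102, -0.3873, 31.9, 25.7, -88.7)
0.72 [ 0.4118 -0.3846  0.011 ] [ 0.0055 -0.0302  0.1827]
0.54 [ 0.5312 -0.1804  0.011 ] [-0.1009  0.181   0.1832]
```

{"api": "send_rows", "payload": {"steps": [0.006,-0.03,0.03,0,0.006,-0.03,0.07,0,0.006,-0.03,0.11,0,0.006,-0.03,0.14,0,0.006,-0.031,0.16,0,0.006,-0.031,0.17,0,0.006,-0.031,0.17,0,0.006,-0.031,0.17,0]}}

```text
clock: 36.95
ee_pos: [0.4111, -0.3854, 0.0238]
eef_rot: [0.098, 3.135, -0.0]
contact_force: [-0.5, -0.1, 0.4]
width: 0.649
finger_force: 0.0
```

{"api": "send_rows", "payload": {"steps": [0,0,0,0,0,0,0,0,0,0,0,0,0,0,0,0,0,0,0,0], "claw": 1}}

```text
clock: 37.37
ee_pos: [0.4117, -0.3861, 0.0249]
eef_rot: [0.098, 3.133, -0.004]
contact_force: [-0.7, 1.4, 5.0]
width: 0.341
finger_force: 30.8
```

{"api": "send_rows", "payload": {"steps": [0,0,-0.03,0,0,0,-0.07,0,0,0,-0.1,0,0,0,-0.1,0]}}

```text
clock: 37.7
ee_pos: [0.4123, -0.3874, 0.1302]
eef_rot: [0.097, 3.129, -0.012]
contact_force: [0.8, 0.3, 0.8]
width: 0.337
finger_force: 30.1
```

```bash
python3 - <<'E'
from h import *
s=sense(); print(np.round(tool(),3),s["width"],s["finger_force"])
print(rel([.442,.045,.12]))
E
```

```text
[[-0.998  0.062  0.011  0.412]
 [ 0.062  0.998 -0.008 -0.387]
 [-0.012 -0.007 -1.     0.13 ]
 [ 0.     0.     0.     1.   ]] 0.3368625381787039 30.10202407836914
[-0.0026  0.4335  0.007 ]
```

{"api": "send_rows", "payload": {"steps": [0,0.04,0,0.1,-0.001,0.08,0,0.2,-0.002,0.12,0,0.25,-0.003,0.16,0,0.25,-0.003,0.2,0,0.25,-0.004,0.24,0,0.25,-0.004,0.28,0,0.25,-0.005,0.32,0,0.25,-0.006,0.36,0,0.25,-0.006,0.4,0,0.25,-0.006,0.431,0.007,0.25,-0.006,0.431,0.03,0.25]}}

```text
clock: 38.7
ee_pos: [0.4453, 0.0487, 0.0957]
eef_rot: [0.48, 3.093, 0.003]
contact_force: [1.5, -0.2, -0.1]
width: 0.342
finger_force: 30.1
```

{"api": "send_rows", "payload": {"steps": [0,0,0.03,0,0,0,0.058,0,0,0,0.058,0]}}

```text
clock: 38.95
ee_pos: [0.4418, 0.0448, 0.0325]
eef_rot: [0.488, 3.102, -0.0]
contact_force: [-2.5, -0.2, -1.2]
width: 0.345
finger_force: 30.1
```

{"api": "send_rows", "payload": {"steps": [0,0,0,0,0,0,0,0,0,0,-0.03,0,0,0,-0.07,0,0,0,-0.11,0,0,0,-0.15,0,0,0,-0.19,0,0,0,-0.23,0,0,0,-0.23,0], "claw": 0.55}}

```text
clock: 39.7
ee_pos: [0.4445, 0.0442, 0.2742]
eef_rot: [0.487, 3.086, 0.001]
contact_force: [-0.0, -0.3, 0.4]
width: 0.453
finger_force: 0.0
```

```bash
python3 - <<'E'
from h import *
s=sense(); print(np.round(tool(),3))
im=shot("wrist"); cv2.imwrite("pics/w8.png",im["frame"])
for c in caps(im,12): print(c)
for t,z in [("tray_grip",.079),("tray_lip",.012),("tray",.003)]:
    for r in mark_of(t,im)[:2]: print(t,round(r["score"],2),np.round(ray(im,r["point"],z),4))
E
```

```text
[[-0.951  0.308  0.017  0.445]
 [ 0.308  0.951 -0.002  0.044]
 [-0.017  0.004 -1.     0.274]
 [ 0.     0.     0.     1.   ]]
(0.98, array([281., 197.]), 0.48, 0.0326, 34.2, 23.7, -18.0)
(0.95, array([242., 160.]), 0.4143, 0.0022, 31.4, 20.0, 72.0)
(0.93, array([216., 187.]), 0.4378, -0.046, 33.8, 26.4, -9.1)
(0.88, array([283., 169.]), 0.4418, 0.0437, 30.2, 24.4, 71.2)
(0.73, array([217., 211.]), 0.469, -0.0547, 32.3, 24.4, -16.7)
(0.72, array([245., 210.]), 0.4767, -0.0174, 32.8, 27.2, 79.9)
(0.58, array([244., 185.]), 0.4452, -0.008, 33.7, 27.5, 86.5)
(0.57, array([213., 164.]), 0.4068, -0.0373, 30.2, 25.0, -17.7)
tray_grip 0.79 [ 0.4319 -0.0679  0.079 ]
tray_lip 0.92 [0.4758 0.0791 0.012 ]
tray 0.8 [0.4513 0.0062 0.003 ]
```

View pics/w8.png

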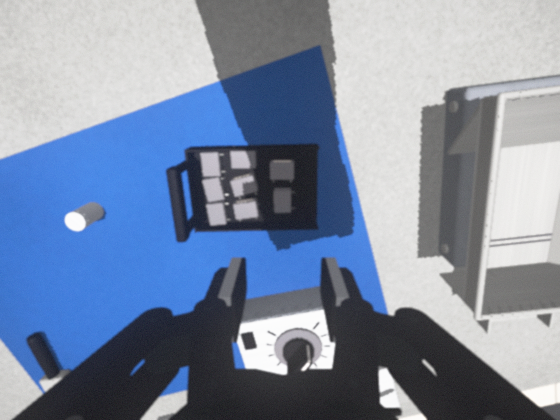

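All eight capacitors are in the tray, which sits at about (188–318, 145–235) in the picture. Now I'll take the handle firmly and lift a little.

{"api": "send_rows", "payload": {"steps": [-0.007,-0.036,0,0,-0.015,-0.073,0.03,0,-0.022,-0.11,0.06,0,-0.022,-0.11,0.1,0,-0.022,-0.11,0.14,0,-0.022,-0.11,0.16,0,-0.022,-0.11,0.18,0,-0.022,-0.11,0.196,0,-0.022,-0.11,0.196,0,-0.022,-0.11,0.196,0], "claw": 0.4}}

```text
clock: 40.78
ee_pos: [0.4299, -0.0668, 0.0689]
eef_rot: [0.489, 3.1, 0.001]
contact_force: [0.0, 0.4, 0.9]
width: 0.603
finger_force: 0.0
```

{"api": "send_rows", "payload": {"steps": [0,0,0,0,0,0,0,0,0,0,0,0,0,0,0,0,0,0,0,0,0,0,0,0,0,0,0,0], "claw": 1, "grip_force": 80}}

```text
clock: 41.37
ee_pos: [0.4314, -0.0673, 0.0704]
eef_rot: [0.487, 3.096, -0.001]
contact_force: [-1.5, 0.1, 8.8]
width: 0.128
finger_force: 78.4
```

```bash
python3 - <<'E'
from h import *
s=sense(); print(np.round(tool(),3),s["width"],s["finger_force"],s["contact_force"])
E
```

```text
[[-0.952  0.307  0.007  0.431]
 [ 0.307  0.952 -0.002 -0.067]
 [-0.007  0.001 -1.     0.07 ]
 [ 0.     0.     0.     1.   ]] 0.12787986031936613 78.42769503593445 [-1.51062856  0.14692927  8.84524764]
```

{"api": "send_rows", "payload": {"steps": [0,0,-0.01,0,0,0,-0.02,0,0,0,-0.025,0,0,0,-0.025,0,0,0,-0.025,0,0,0,-0.025,0]}}

```text
clock: 41.87
ee_pos: [0.4305, -0.067, 0.0941]
eef_rot: [0.488, 3.098, 0.0]
contact_force: [0.2, 0.0, -2.4]
width: 0.129
finger_force: 78.1
```

```bash
cat >> h.py <<'E'
def tilt(im,G,yaw,vis=()):
    "tray tilt about its y from the lip pixel in im, handle middle at G, heading yaw"
    u=np.array([np.cos(yaw),np.sin(yaw),0]); th=np.radians(np.arange(-20,80,.5)); o=[]
    for t in th:
        X=u*np.cos(t)-np.array([0,0,np.sin(t)]); Z=u*np.sin(t)+np.array([0,0,np.cos(t)]); o.append(proj(im,np.array(G)+.159*X-.067*Z))
    r=mark_of("tray_lip",im)
    if not r: return None
    d=np.linalg.norm(np.array(o)-r[0]["point"],axis=1); i=d.argmin(); return round(r[0]["score"],2),np.degrees(th[i]).round(1),d[i].round(1)
E
python3 - <<'E'
from h import *
s=sense(); T=tool(); print(np.round(T[:3,3],4),s["width"],s["contact_force"],np.round(s["ft_torque"],2))
G=T[:3,3]+[0,0,.0085]; yaw=np.arctan2(T[1,1],T[0,1])
for n in ("side","wrist","top"): 
    im=shot(n); print(n,tilt(im,G,yaw))
E
```

```text
[ 0.4305 -0.067   0.0941] 0.12856556575533115 [ 1.98618435e-01  8.05576065e-04 -2.44032926e+00] [-0.2   0.07  0.04]
side (0.69, np.float64(-3.5), np.float64(1.3))
wrist (0.78, np.float64(0.5), np.float64(0.9))
top (0.65, np.float64(-9.0), np.float64(0.9))
```

{"api": "send_rows", "payload": {"steps": [0,0,0,0,0,0,0,0,0,0,0,0,0,0,0,0,0,0,0,0,0,0,0,0], "claw": 0.835}}

```text
clock: 42.67
ee_pos: [0.4308, -0.067, 0.0944]
eef_rot: [0.488, 3.098, 0.0]
contact_force: [-0.5, -0.2, 0.2]
width: 0.162
finger_force: 0.0
```

```bash
python3 - <<'E'
from h import *
s=sense(); T=tool(); print(np.round(T[:3,3],4),s["width"],s["contact_force"],np.round(s["ft_torque"],2),s["finger_force"])
G=T[:3,3]+[0,0,.0085]; yaw=np.arctan2(T[1,1],T[0,1])
for n in ("side","wrist","top"): 
    im=shot(n); print(n,tilt(im,G,yaw))
    if n=="side": cv2.imwrite("pics/s2.png",cv2.resize(im["frame"][180:290,170:330],None,fx=4,fy=4,interpolation=cv2.INTER_CUBIC))
E
```

```text
[ 0.4308 -0.067   0.0944] 0.16219328957034682 [-0.53961563 -0.17545039  0.21435326] [-0.    0.04 -0.03] 0.0
side (0.65, np.float64(3.0), np.float64(1.3))
wrist (0.57, np.float64(6.5), np.float64(3.8))
top (0.97, np.float64(-10.0), np.float64(1.2))
```

View pics/s2.png

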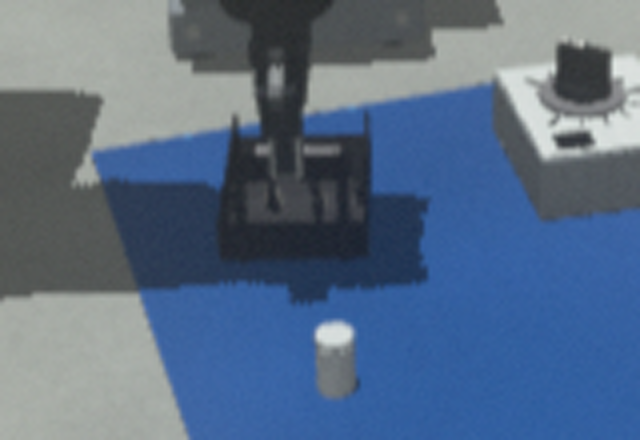

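{"api": "send_rows", "payload": {"steps": [0,0,0.01,0,0,0,0.02,0,0,0,0.022,0,0,0,0.022,0]}}

```text
clock: 43.3
ee_pos: [0.4305, -0.0669, 0.072]
eef_rot: [0.488, 3.099, 0.0]
contact_force: [0.3, 0.2, 0.0]
width: 0.167
finger_force: 0.0
```

{"api": "send_rows", "payload": {"steps": [0,0,0,0,0,0,0,0,0,0,0,0,0,0,-0.01,0,0,0,-0.02,0,0,0,-0.03,0,0,0,-0.04,0,0,0,-0.04,0], "claw": 1}}

```text
clock: 43.97
ee_pos: [0.4314, -0.0673, 0.1139]
eef_rot: [0.488, 3.095, -0.001]
contact_force: [0.3, -0.6, -2.3]
width: 0.129
finger_force: 78.1
```

{"api": "send_rows", "payload": {"steps": [0,0,0,0], "claw": 0.885}}

```text
clock: 44.05
ee_pos: [0.4309, -0.0671, 0.1126]
eef_rot: [0.488, 3.097, -0.0]
contact_force: [-0.6, 0.3, -2.8]
width: 0.126
finger_force: 78.0
```

{"api": "send_rows", "payload": {"steps": [0,0,0,0], "claw": 0.88}}

```text
clock: 44.13
ee_pos: [0.4304, -0.067, 0.112]
eef_rot: [0.488, 3.098, 0.0]
contact_force: [-0.1, -0.8, -3.1]
width: 0.128
finger_force: 78.0
```

{"api": "send_rows", "payload": {"steps": [0,0,0,0], "claw": 0.875}}

```text
clock: 44.22
ee_pos: [0.4303, -0.0669, 0.1118]
eef_rot: [0.488, 3.099, 0.0]
contact_force: [0.1, 0.2, -3.1]
width: 0.126
finger_force: 73.4
```

{"api": "send_rows", "payload": {"steps": [0,0,0,0], "claw": 0.87}}

```text
clock: 44.3
ee_pos: [0.4303, -0.0669, 0.1119]
eef_rot: [0.488, 3.099, 0.0]
contact_force: [-1.1, 0.1, -2.9]
width: 0.13
finger_force: 49.7
```

{"api": "send_rows", "payload": {"steps": [0,0,0,0], "claw": 0.865}}

```text
clock: 44.38
ee_pos: [0.4304, -0.067, 0.112]
eef_rot: [0.488, 3.099, 0.0]
contact_force: [0.8, 0.2, -2.5]
width: 0.132
finger_force: 26.1
```

{"api": "send_rows", "payload": {"steps": [0,0,0,0], "claw": 0.86}}

```text
clock: 44.47
ee_pos: [0.4305, -0.067, 0.1122]
eef_rot: [0.488, 3.098, 0.0]
contact_force: [0.3, -0.5, -3.0]
width: 0.137
finger_force: 13.8
```

{"api": "send_rows", "payload": {"steps": [0,0,0,0], "claw": 0.855}}

```text
clock: 44.55
ee_pos: [0.4306, -0.067, 0.1123]
eef_rot: [0.488, 3.098, 0.0]
contact_force: [-0.1, -0.2, -3.9]
width: 0.147
finger_force: 15.2
```

Opening in small steps leaves the bar jammed between the pads while the tray droops, so this gives me tilt control. I'll test it a little further.

{"api": "send_rows", "payload": {"steps": [0,0,0,0], "claw": 0.85}}

```text
clock: 44.63
ee_pos: [0.4306, -0.067, 0.1123]
eef_rot: [0.488, 3.098, 0.0]
contact_force: [-0.9, -0.1, -4.1]
width: 0.151
finger_force: 12.5
```

{"api": "send_rows", "payload": {"steps": [0,0,0,0], "claw": 0.845}}

```text
clock: 44.72
ee_pos: [0.4306, -0.067, 0.1124]
eef_rot: [0.488, 3.098, 0.0]
contact_force: [-0.4, 0.1, -4.2]
width: 0.154
finger_force: 11.6
```

{"api": "send_rows", "payload": {"steps": [0,0,0,0], "claw": 0.84}}

```text
clock: 44.8
ee_pos: [0.4306, -0.0671, 0.1124]
eef_rot: [0.488, 3.098, 0.0]
contact_force: [-0.8, -0.6, -3.0]
width: 0.161
finger_force: 11.8
```

{"api": "send_rows", "payload": {"steps": [0,0,0,0,0,0,0,0], "claw": 0.835}}

```text
clock: 44.97
ee_pos: [0.4306, -0.067, 0.1124]
eef_rot: [0.488, 3.098, 0.0]
contact_force: [0.9, -0.3, -3.7]
width: 0.167
finger_force: 7.8
```

```bash
python3 - <<'E'
from h import *
s=sense(); T=tool(); print(np.round(T[:3,3],4),s["width"],s["contact_force"],np.round(s["ft_torque"],2),s["finger_force"])
G=T[:3,3]+[0,0,.0065]; yaw=np.arctan2(T[1,1],T[0,1])
for n in ("side","wrist"): 
    im=shot(n); print(n,tilt(im,G,yaw))
im=shot("top")
for t,z in (("hopper_mouth",.15),("feeder",0)):
    for r in mark_of(t,im)[:3]: print(t,r["score"],ray(im,r["point"],z))
r=trace("feeder",im)[0]; m=r["region"].astype(np.uint8); m=cv2.morphologyEx(m,cv2.MORPH_OPEN,np.ones((41,41),np.uint8)); c=max(cv2.findContours(m,0,1)[0],key=cv2.contourArea)[:,0]
for z in (.15,): w=np.array([ray(im,p,z)[:2] for p in c],np.float32); print(r["score"],cv2.minAreaRect(w*1000))
E
```

```text
[ 0.4306 -0.067   0.1124] 0.1669185891386286 [ 0.86735182 -0.31790605 -3.69594127] [-0.15  0.06 -0.01] 7.759826118126512
side (0.68, np.float64(9.0), np.float64(1.1))
wrist (0.7, np.float64(10.0), np.float64(1.6))
hopper_mouth 0.55 [0.52897447 0.30591311 0.15      ]
feeder 0.68 [0.52775514 0.29748777 0.        ]
0.87 ((536.6768798828125, 299.2393493652344), (208.2603302001953, 187.02671813964844), 0.05215003713965416)
```

{"api": "send_rows", "payload": {"steps": [0,0,0,0,0,0,0,0,0,0,0,0,0,0,0,0,0,0,-0.015,0,0,0,-0.035,0,0,0,-0.06,0,0,0,-0.085,0,0,0,-0.11,0,0,0,-0.135,0,0,0,-0.15,0,0,0,-0.159,0], "claw": 1, "grip_force": 100}}

```text
clock: 46.37
ee_pos: [0.4302, -0.067, 0.2732]
eef_rot: [0.488, 3.096, -0.001]
contact_force: [0.4, 1.5, -3.7]
width: 0.124
finger_force: 99.6
```

{"api": "send_rows", "payload": {"steps": [0,0.008,0,-0.01,0,0.022,0,-0.03,0.001,0.04,0,-0.05,0.002,0.06,0,-0.07,0.003,0.08,0,-0.09,0.003,0.1,0,-0.11,0.004,0.12,0,-0.11,0.004,0.14,0,-0.11,0.005,0.155,0,-0.11,0.005,0.167,0,-0.11,0.005,0.176,0,-0.11,0.005,0.18,0,-0.11]}}

```text
clock: 47.37
ee_pos: [0.4804, 0.107, 0.2708]
eef_rot: [0.315, 3.121, -0.0]
contact_force: [-1.4, 0.3, -3.0]
width: 0.123
finger_force: 99.6
```

```bash
python3 - <<'E'
from h import *
s=sense(); T=tool(); print(s["clock"],np.round(T,4),s["width"],s["contact_force"],s["finger_force"])
im=shot("wrist"); cv2.imwrite("pics/w9.png",im["frame"])
for r in mark_of("hopper_mouth",im)[:2]: print(r["score"],r["point"],ray(im,r["point"],.15))
for r in trace("feeder",im)[:1]: print(r["score"],r["extent"])
for c in caps(im,10,.25): print(c[:4])
print(rel([.509,.196,.271]))
E
```

```text
47.3667 [[-9.798e-01  2.001e-01  4.400e-03  4.804e-01]
 [ 2.000e-01  9.798e-01 -8.000e-04  1.070e-01]
 [-4.500e-03  1.000e-04 -1.000e+00  2.708e-01]
 [ 0.000e+00  0.000e+00  0.000e+00  1.000e+00]] 0.12308116903349471 [-1.38407696  0.33134776 -2.95704508] 99.59377527236938
0.93 [517.6, 219.7] [0.52920668 0.29964013 0.15      ]
0.89 [474.6, 212.3, 169.2, 252.8]
(0.96, array([337., 284.]), 0.4983, 0.1354)
(0.94, array([414., 238.]), 0.4764, 0.1779)
(0.92, array([326., 240.]), 0.4696, 0.1312)
(0.91, array([476., 264.]), 0.4993, 0.209)
(0.88, array([426., 192.]), 0.4517, 0.1841)
(0.81, array([496., 209.]), 0.4687, 0.2174)
(0.6, array([416., 278.]), 0.5016, 0.1766)
(0.6, array([337., 194.]), 0.4452, 0.1397)
[-0.01    0.0945  0.0005]
```

View pics/w9.png

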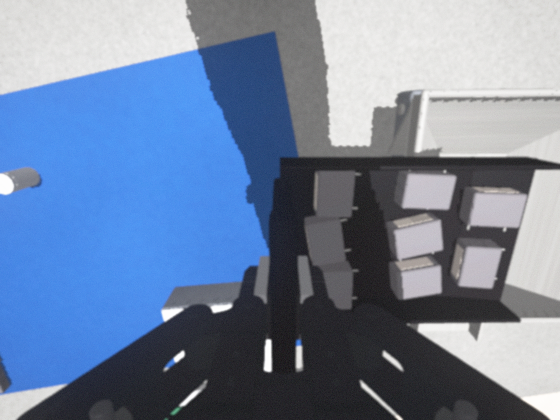

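{"api": "send_rows", "payload": {"steps": [-0.001,0.006,0,0,-0.003,0.018,0,0,-0.005,0.034,0,0,-0.006,0.05,0,0,-0.008,0.066,0,0,-0.009,0.079,0,0,-0.01,0.088,0,0,-0.01,0.094,0,0,-0.01,0.0945,0,0,-0.01,0.0945,0,0]}}

```text
clock: 48.4
ee_pos: [0.509, 0.1965, 0.2715]
eef_rot: [0.316, 3.12, -0.001]
contact_force: [0.0, -0.2, -3.6]
width: 0.12
finger_force: 99.6
```

{"api": "send_rows", "payload": {"steps": [0,0,0,0], "claw": 0.88}}

```text
clock: 48.48
ee_pos: [0.509, 0.1961, 0.2717]
eef_rot: [0.317, 3.12, -0.001]
contact_force: [-0.1, 0.8, -3.5]
width: 0.128
finger_force: 93.1
```

{"api": "send_rows", "payload": {"steps": [0,0,0,0], "claw": 0.87}}

```text
clock: 48.57
ee_pos: [0.509, 0.196, 0.2717]
eef_rot: [0.318, 3.12, -0.001]
contact_force: [0.6, 0.7, -2.7]
width: 0.135
finger_force: 47.4
```

{"api": "send_rows", "payload": {"steps": [0,0,0,0], "claw": 0.865}}

```text
clock: 48.65
ee_pos: [0.509, 0.196, 0.2718]
eef_rot: [0.318, 3.12, -0.0]
contact_force: [-0.8, 0.0, -4.2]
width: 0.135
finger_force: 27.0
```

{"api": "send_rows", "payload": {"steps": [0,0,0,0], "claw": 0.86}}

```text
clock: 48.73
ee_pos: [0.5091, 0.1961, 0.2717]
eef_rot: [0.318, 3.12, -0.0]
contact_force: [0.3, 0.0, -3.1]
width: 0.135
finger_force: 14.7
```

{"api": "send_rows", "payload": {"steps": [0,0,0,0], "claw": 0.855}}

```text
clock: 48.82
ee_pos: [0.5091, 0.1962, 0.2717]
eef_rot: [0.317, 3.12, -0.0]
contact_force: [-0.2, 0.3, -4.0]
width: 0.145
finger_force: 16.3
```

{"api": "send_rows", "payload": {"steps": [0,0,0,0], "claw": 0.85}}

```text
clock: 48.9
ee_pos: [0.5091, 0.1963, 0.2717]
eef_rot: [0.317, 3.12, -0.0]
contact_force: [0.2, -0.2, -3.9]
width: 0.15
finger_force: 12.7
```

{"api": "send_rows", "payload": {"steps": [0,0,0,0], "claw": 0.845}}

```text
clock: 48.98
ee_pos: [0.5091, 0.1964, 0.2716]
eef_rot: [0.317, 3.12, -0.0]
contact_force: [0.5, -0.3, -3.1]
width: 0.157
finger_force: 13.4
```

{"api": "send_rows", "payload": {"steps": [0,0,0,0], "claw": 0.84}}

```text
clock: 49.07
ee_pos: [0.5091, 0.1964, 0.2716]
eef_rot: [0.317, 3.12, -0.0]
contact_force: [-0.3, -0.9, -2.7]
width: 0.161
finger_force: 12.1
```

{"api": "send_rows", "payload": {"steps": [0,0,0,0], "claw": 0.835}}

```text
clock: 49.15
ee_pos: [0.5091, 0.1965, 0.2716]
eef_rot: [0.317, 3.12, -0.0]
contact_force: [0.6, 0.7, -3.9]
width: 0.164
finger_force: 12.0
```

{"api": "send_rows", "payload": {"steps": [0,0,0,0], "claw": 0.83}}

```text
clock: 49.23
ee_pos: [0.5091, 0.1965, 0.2716]
eef_rot: [0.317, 3.12, -0.0]
contact_force: [-0.2, -0.4, -3.6]
width: 0.172
finger_force: 11.3
```

{"api": "send_rows", "payload": {"steps": [0,0,0,0,0,0,0,0], "claw": 0.825}}

```text
clock: 49.4
ee_pos: [0.5091, 0.1965, 0.2716]
eef_rot: [0.317, 3.12, -0.0]
contact_force: [0.2, -0.5, -3.4]
width: 0.173
finger_force: 8.5
```

```bash
python3 - <<'E'
from h import *
s=sense(); T=tool(); print(s["clock"],np.round(T[:3,3],4),s["width"],s["contact_force"],np.round(s["ft_torque"],2),s["finger_force"])
G=T[:3,3]+[0,0,.0065]; yaw=np.arctan2(T[1,1],T[0,1])
for n in ("side","wrist","top"): 
    im=shot(n); print(n,tilt(im,G,yaw))
E
```

```text
49.4 [0.5091 0.1965 0.2716] 0.1726567807819621 [ 0.1734081  -0.47768157 -3.37918596] [-0.1   0.05  0.06] 8.507220335304737
side (0.64, np.float64(19.5), np.float64(2.4))
wrist (0.72, np.float64(66.5), np.float64(102.2))
top (0.47, np.float64(79.5), np.float64(135.5))
```

{"api": "send_rows", "payload": {"steps": [0,0,0,0], "claw": 0.82}}

```text
clock: 49.78
ee_pos: [0.5091, 0.1965, 0.2716]
eef_rot: [0.317, 3.12, -0.0]
contact_force: [-0.4, -1.1, -3.3]
width: 0.18
finger_force: 11.8
```

{"api": "send_rows", "payload": {"steps": [0,0,0,0], "claw": 0.815}}

```text
clock: 49.87
ee_pos: [0.5091, 0.1965, 0.2716]
eef_rot: [0.317, 3.12, -0.0]
contact_force: [-0.6, -0.5, -3.8]
width: 0.187
finger_force: 10.1
```

{"api": "send_rows", "payload": {"steps": [0,0,0,0], "claw": 0.81}}

```text
clock: 49.95
ee_pos: [0.5091, 0.1965, 0.2716]
eef_rot: [0.317, 3.12, -0.0]
contact_force: [-0.3, 0.3, -4.0]
width: 0.19
finger_force: 10.9
```

{"api": "send_rows", "payload": {"steps": [0,0,0,0], "claw": 0.805}}

```text
clock: 50.03
ee_pos: [0.5091, 0.1965, 0.2716]
eef_rot: [0.317, 3.12, -0.0]
contact_force: [0.1, 0.2, -3.3]
width: 0.197
finger_force: 10.7
```

{"api": "send_rows", "payload": {"steps": [0,0,0,0], "claw": 0.8}}

```text
clock: 50.12
ee_pos: [0.5091, 0.1965, 0.2716]
eef_rot: [0.317, 3.12, -0.0]
contact_force: [0.3, -0.5, -3.1]
width: 0.202
finger_force: 11.0
```

{"api": "send_rows", "payload": {"steps": [0,0,0,0,0,0,0,0], "claw": 0.795}}

```text
clock: 50.28
ee_pos: [0.5091, 0.1965, 0.2716]
eef_rot: [0.317, 3.12, -0.001]
contact_force: [-0.7, 0.5, -3.5]
width: 0.204
finger_force: 11.1
```

```bash
python3 - <<'E'
from h import *
s=sense(); T=tool(); print(s["clock"],np.round(T[:3,3],4),s["width"],s["contact_force"],np.round(s["ft_torque"],2),s["finger_force"])
G=T[:3,3]+[0,0,.0065]; yaw=np.arctan2(T[1,1],T[0,1])
im=shot("side"); print(tilt(im,G,yaw)); a=cv2.resize(im["frame"][100:200,190:310],(480,400),interpolation=cv2.INTER_CUBIC)
im=shot("wrist"); b=cv2.resize(im["frame"][100:380,240:560],(320,280)); b=cv2.copyMakeBorder(b,0,120,0,0,cv2.BORDER_CONSTANT)
cv2.imwrite("pics/t1.png",np.hstack([a,b]))
E
```

```text
50.2833 [0.5091 0.1965 0.2716] 0.20412812312467066 [-0.69043675  0.47716478 -3.54890125] [-0.11  0.06 -0.06] 11.089364737272263
None
```

View pics/t1.png

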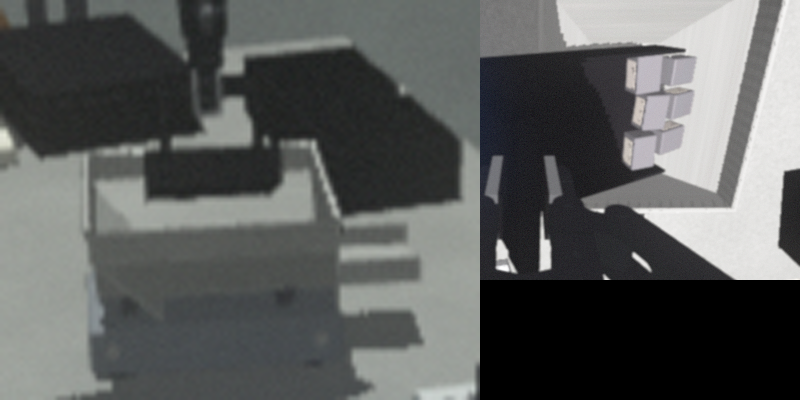

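{"api": "send_rows", "payload": {"steps": [0,0,0,0], "claw": 0.79}}

```text
clock: 50.52
ee_pos: [0.5092, 0.1965, 0.2717]
eef_rot: [0.317, 3.12, -0.0]
contact_force: [0.4, -0.6, -2.8]
width: 0.214
finger_force: 4.7
```

{"api": "send_rows", "payload": {"steps": [0,0,0,0], "claw": 0.785}}

```text
clock: 50.6
ee_pos: [0.5092, 0.1966, 0.2718]
eef_rot: [0.317, 3.12, 0.0]
contact_force: [0.1, 0.5, 0.2]
width: 0.216
finger_force: 0.0
```

{"api": "send_rows", "payload": {"steps": [0,0,0,0], "claw": 0.78}}

```text
clock: 50.68
ee_pos: [0.5093, 0.1966, 0.2718]
eef_rot: [0.317, 3.119, 0.0]
contact_force: [-0.4, -0.2, 0.2]
width: 0.219
finger_force: 0.0
```

{"api": "send_rows", "payload": {"steps": [0,0,0,0], "claw": 0.775}}

```text
clock: 50.77
ee_pos: [0.5092, 0.1965, 0.2718]
eef_rot: [0.317, 3.12, -0.0]
contact_force: [-0.8, -0.1, -0.3]
width: 0.226
finger_force: 0.0
```

{"api": "send_rows", "payload": {"steps": [0,0,0,0,0,0,0,0], "claw": 0.77}}

```text
clock: 50.93
ee_pos: [0.5092, 0.1965, 0.2717]
eef_rot: [0.317, 3.12, -0.0]
contact_force: [0.5, 0.7, -0.5]
width: 0.233
finger_force: 0.0
```

{"api": "send_rows", "payload": {"steps": [0,0,0,0,0,0,0,0,0,0,0,0], "claw": 0.767}}

```text
clock: 51.18
ee_pos: [0.5091, 0.1965, 0.2716]
eef_rot: [0.317, 3.12, -0.0]
contact_force: [0.0, -0.4, -0.1]
width: 0.237
finger_force: 0.0
```

```bash
python3 - <<'E'
from h import *
s=sense(); T=tool(); print(s["clock"],np.round(T[:3,3],4),s["width"],s["contact_force"],np.round(s["ft_torque"],2),s["finger_force"])
for n in ("side","wrist"):
    im=shot(n); cv2.imwrite(f"pics/u_{n}.png",im["frame"])
    for c in caps(im,10,.1): print(n,c[:4])
E
```

```text
51.1833 [0.5091 0.1965 0.2716] 0.23716773477181405 [ 0.04025111 -0.35299438 -0.08246903] [0.01 0.07 0.02] 0.0
wrist (0.62, array([426., 190.]), 0.536, 0.335)
wrist (0.58, array([430., 157.]), 0.5047, 0.3403)
```

```bash
python3 - <<'E'
from h import *
w=cv2.imread("pics/u_wrist.png")[60:420,160:560]; s=cv2.imread("pics/u_side.png")[90:210,180:320]; t=shot("top"); 
a=cv2.resize(s,(400,343),interpolation=cv2.INTER_CUBIC); b=cv2.resize(t["frame"][150:270,80:220],(300,257),interpolation=cv2.INTER_CUBIC)
C=np.zeros((600,800,3),np.uint8); C[:360,:400]=w; C[:343,400:]=a; C[343:600,400:700]=b; cv2.imwrite("pics/comp.png",C)
for n,th in (("tray",.1),("tray_grip",.15),("tray_lip",.1)):
    r=mark_of(n,t); print(n,[(round(q["score"],2),np.round(q["point"],1)) for q in r[:2]])
E
```

```text
tray [(0.67, array([154.1, 212.6])), (0.53, array([428.4, 257.2]))]
tray_grip [(0.76, array([155.1, 212.3]))]
tray_lip []
```

View pics/comp.png

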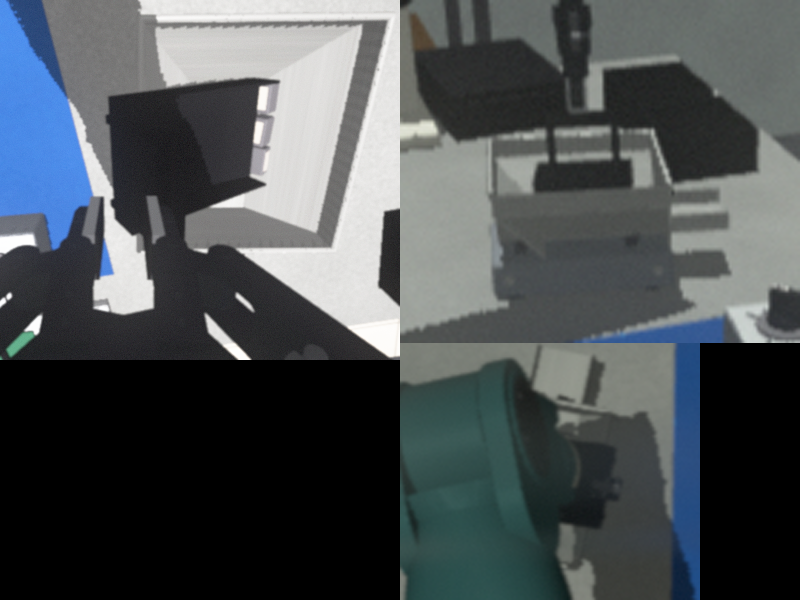

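```bash
cat >> h.py <<'E'
def tri(n,cams=("side","wrist","top")):
    A=np.zeros((3,3));b=np.zeros(3);L=[]
    for c in cams:
        im=shot(c); r=mark_of(n,im)
        if not r: continue
        d=ray(im,r[0]["point"],0)-im["W"][:3,3]; d/=np.linalg.norm(d); P=np.eye(3)-np.outer(d,d); A+=P;b+=P@im["W"][:3,3]; L.append((im["W"][:3,3],d)); print(c,round(r[0]["score"],2),np.round(r[0]["point"]))
    if len(L)<2: return
    x=np.linalg.solve(A,b); print(n,np.round(x,4),[np.round(np.linalg.norm(np.cross(x-o,d)),4) for o,d in L])
E
python3 - <<'E'
from h import *
for n in ("tray_grip","tray_lip","tray"): tri(n)
im=shot("wrist"); r=trace("tray",im); print([(q["score"],q["extent"]) for q in r[:2]])
E
```

```text
side 0.94 [246. 132.]
wrist 0.57 [334. 257.]
top 0.59 [156. 212.]
tray_grip [0.5251 0.2259 0.2258] [np.float64(0.0053), np.float64(0.0041), np.float64(0.0021)]
wrist 0.9 [413. 192.]
side 0.75 [242. 156.]
wrist 0.91 [351. 200.]
top 0.62 [155. 214.]
tray [0.523  0.2565 0.1307] [np.float64(0.0011), np.float64(0.0034), np.float64(0.0036)]
[(0.59, [353.4, 215.8, 172.5, 162.5])]
```

The side view shows that the tray slipped off the pads and now leans on the near rim, lip down in the hopper. Its handle is up at about (580,118), and three capacitors are still on the lip at (265,125). I'll take the bar again as it leans, lift and shake.

{"api": "send_rows", "payload": {"steps": [0,0,-0.01,0,-0.003,0.01,-0.015,0,-0.006,0.022,-0.015,0,-0.01,0.033,-0.015,0,-0.01,0.033,-0.01,0,-0.01,0.033,0.01,0,-0.01,0.033,0.03,0,-0.01,0.033,0.048,0,-0.01,0.033,0.048,0,-0.01,0.033,0.048,0], "claw": 0.55}}

```text
clock: 53.42
ee_pos: [0.5252, 0.2266, 0.2231]
eef_rot: [0.317, 3.122, -0.002]
contact_force: [-0.2, 0.0, -0.6]
width: 0.448
finger_force: 0.0
```

{"api": "send_rows", "payload": {"steps": [0,0,0,0,0,0,0,0,0,0,0,0,0,0,0,0], "claw": 0.785}}

```text
clock: 53.75
ee_pos: [0.5261, 0.2266, 0.2244]
eef_rot: [0.317, 3.119, -0.001]
contact_force: [-1.0, -3.6, 2.4]
width: 0.22
finger_force: 10.7
```

```bash
python3 - <<'E'
from h import *
s=sense(); T=tool(); print(s["clock"],np.round(T,4),s["width"],s["contact_force"],np.round(s["ft_torque"],2),s["finger_force"])
tri("tray_grip",("side","top"))
E
```

```text
53.75 [[-9.795e-01  2.013e-01  6.600e-03  5.261e-01]
 [ 2.013e-01  9.795e-01 -1.000e-03  2.266e-01]
 [-6.700e-03  3.000e-04 -1.000e+00  2.244e-01]
 [ 0.000e+00  0.000e+00  0.000e+00  1.000e+00]] 0.21982793849954804 [-0.95148896 -3.63813403  2.39348052] [-0.71  0.16 -0.  ] 10.67133765667677
side 0.67 [246. 132.]
top 0.74 [154. 212.]
tray_grip [0.5278 0.2317 0.2268] [np.float64(0.0032), np.float64(0.0032)]
```

{"api": "send_rows", "payload": {"steps": [0,0,0,0,0,0,0,0], "claw": 0.8}}

```text
clock: 54.12
ee_pos: [0.5259, 0.2263, 0.224]
eef_rot: [0.317, 3.119, -0.002]
contact_force: [-1.3, -6.3, 7.1]
width: 0.21
finger_force: 28.2
```

{"api": "send_rows", "payload": {"steps": [0,0,-0.004,0,0,0,-0.01,0,0,0,-0.017,0,0,0,-0.024,0,0,0,-0.03,0,0,0,-0.03,0]}}

```text
clock: 54.62
ee_pos: [0.5261, 0.227, 0.2552]
eef_rot: [0.317, 3.118, 0.001]
contact_force: [-0.0, 0.4, -1.0]
width: 0.201
finger_force: 24.2
```

```bash
python3 - <<'E'
from h import *
s=sense(); T=tool(); print(s["clock"],np.round(T[:3,3],4),s["width"],s["contact_force"],np.round(s["ft_torque"],2),s["finger_force"])
tri("tray_grip",("side","top")); 
tri("tray",("side","top","wrist"))
im=shot("wrist"); print([c[:4] for c in caps(im,10,.12)])
E
```

```text
54.6167 [0.5261 0.227  0.2552] 0.20118283072557258 [-0.00314245  0.35542497 -0.9507121 ] [-0.04 -0.03 -0.02] 24.24652263522148
side 0.9 [242. 123.]
top 0.95 [151. 212.]
tray_grip [0.5218 0.2349 0.2542] [np.float64(0.001), np.float64(0.001)]
side 0.6 [244. 147.]
top 0.79 [150. 212.]
wrist 0.66 [324. 210.]
tray [0.529  0.2593 0.1617] [np.float64(0.0039), np.float64(0.0035), np.float64(0.007)]
[]
```

{"api": "send_rows", "payload": {"steps": [0,-0.02,0,0,0,-0.035,0,0,0,-0.01,0,0,0,-0.035,0,0,0,-0.01,0,0,0,-0.035,0,0,0,-0.01,0,0,0,-0.035,0,0,0,-0.035,0,0,0,-0.035,0,0]}}

```text
clock: 56.05
ee_pos: [0.5186, 0.1917, 0.254]
eef_rot: [0.319, 3.119, -0.0]
contact_force: [0.2, -0.4, -0.2]
width: 0.199
finger_force: 0.0
```

```bash
python3 - <<'E'
from h import *
F=[]
for i in range(4):
    im=shot(["side","wrist","top","wrist"][i]); F.append(sense()["contact_force"][2]); 
    if i==1 or i==0: print([(c[0],c[1]) for c in caps(im,10,.12)])
s=sense(); T=tool(); print(s["clock"],np.round(T[:3,3],4),s["width"],F,s["finger_force"])
tri("tray_grip",("side","top"));tri("tray",("side","top","wrist"))
E
```

```text
[]
[]
56.35 [0.5187 0.1927 0.2537] 0.20498489276892848 [np.float64(0.6762308744802604), np.float64(-0.0058102421147969135), np.float64(-0.4946863484552144), np.float64(1.2547106929759637)] 0.0
side 0.55 [242. 134.]
top 0.63 [150. 211.]
tray_grip [0.5248 0.2472 0.2135] [np.float64(0.0031), np.float64(0.0031)]
side 0.96 [241. 156.]
wrist 0.85 [385. 192.]
tray [0.524  0.2805 0.1221] [np.float64(0.0001), np.float64(0.0001)]
```

{"api": "send_rows", "payload": {"steps": [0,0,-0.01,0,0.001,0.01,-0.015,0,0.002,0.025,-0.015,0,0.004,0.04,-0.015,0,0.004,0.053,-0.01,0,0.004,0.053,0.01,0,0.004,0.053,0.03,0,0.004,0.053,0.044,0,0.004,0.053,0.044,0,0.004,0.053,0.044,0], "claw": 0.55}}

```text
clock: 57.68
ee_pos: [0.5253, 0.2456, 0.2093]
eef_rot: [0.317, 3.121, -0.001]
contact_force: [1.0, 0.2, 1.0]
width: 0.452
finger_force: 0.0
```

{"api": "send_rows", "payload": {"steps": [0,0,0,0,0,0,0,0,0,0,0,0,0,0,0,0], "claw": 0.785}}

```text
clock: 58.02
ee_pos: [0.5259, 0.2451, 0.2103]
eef_rot: [0.317, 3.119, -0.0]
contact_force: [0.1, -2.8, 1.4]
width: 0.217
finger_force: 1.8
```

{"api": "send_rows", "payload": {"steps": [0,0,0,0,0,0,0,0,0,0,0,0], "claw": 0.805}}

```text
clock: 58.27
ee_pos: [0.5256, 0.2448, 0.2099]
eef_rot: [0.317, 3.119, -0.002]
contact_force: [-0.8, -5.3, 3.1]
width: 0.199
finger_force: 20.3
```

{"api": "send_rows", "payload": {"steps": [0,-0.002,-0.006,0,0,-0.005,-0.014,0,0,-0.008,-0.024,0,0,-0.012,-0.034,0,0,-0.016,-0.044,0,0,-0.02,-0.052,0,0,-0.024,-0.058,0,0,-0.025,-0.06,0]}}

```text
clock: 58.93
ee_pos: [0.5204, 0.2202, 0.271]
eef_rot: [0.317, 3.119, 0.0]
contact_force: [-0.6, -0.0, -1.9]
width: 0.192
finger_force: 3.5
```

```bash
python3 - <<'E'
from h import *
s=sense(); T=tool(); F=[]
for n in ("side","top","wrist"): 
    im=shot(n); F.append(sense()["contact_force"][2].round(1)); cv2.imwrite(f"pics/v_{n}.png",im["frame"]); print(n,[(c[0],c[1]) for c in caps(im,10,.12)])
print(s["clock"],np.round(T[:3,3],4),s["width"],F,s["finger_force"])
tri("tray_grip",("side","top"));tri("tray",("side","top","wrist"))
E
```

```text
side []
top [(0.4, array([324., 255.]))]
wrist [(0.64, array([365., 146.])), (0.5, array([399., 141.]))]
58.9333 [0.5204 0.2202 0.271 ] 0.1923819761735986 [np.float64(-1.5), np.float64(-1.2), np.float64(-2.4)] 3.480152306437958
side 0.78 [239. 120.]
top 0.88 [153. 211.]
tray_grip [0.5158 0.2269 0.2674] [np.float64(0.0064), np.float64(0.0064)]
side 0.77 [244. 137.]
top 0.69 [143. 209.]
wrist 0.94 [354. 218.]
tray [0.5319 0.2715 0.1912] [np.float64(0.005), np.float64(0.0044), np.float64(0.0091)]
```

{"api": "send_rows", "payload": {"steps": [0,0,0,0], "claw": 0.82}}

```text
clock: 59.82
ee_pos: [0.5202, 0.2207, 0.2697]
eef_rot: [0.317, 3.12, -0.0]
contact_force: [-0.1, 0.9, -1.9]
width: 0.182
finger_force: 2.0
```

{"api": "send_rows", "payload": {"steps": [0,0,0,0], "claw": 0.84}}

```text
clock: 59.9
ee_pos: [0.5202, 0.2207, 0.2697]
eef_rot: [0.317, 3.12, -0.0]
contact_force: [0.0, 0.7, -1.2]
width: 0.155
finger_force: 2.7
```

{"api": "send_rows", "payload": {"steps": [0,0,0,0,0,0,0,0], "claw": 0.86}}

```text
clock: 60.07
ee_pos: [0.5202, 0.2208, 0.2697]
eef_rot: [0.317, 3.12, -0.0]
contact_force: [0.2, 0.4, -1.9]
width: 0.144
finger_force: 7.6
```

{"api": "send_rows", "payload": {"steps": [0,0,0,0,0,0,0,0,0,0,0,0], "claw": 1}}

```text
clock: 60.32
ee_pos: [0.5202, 0.2207, 0.2696]
eef_rot: [0.317, 3.12, -0.0]
contact_force: [-0.5, -0.0, -1.7]
width: 0.125
finger_force: 97.2
```

```bash
python3 - <<'E'
from h import *
F=[]
for n in ("side","top","wrist","wrist"): 
    im=shot(n); F.append(sense()["contact_force"][2].round(1)); print(n,[(c[0],c[1],c[2:4]) for c in caps(im,10,.25)])
s=sense(); T=tool();print(s["clock"],np.round(T[:3,3],4),s["width"],F,s["finger_force"])
G=T[:3,3]+[0,0,.0065]; yaw=np.arctan2(T[1,1],T[0,1]); print(tilt(im,G,yaw),tilt(shot("side"),G,yaw))
E
```

```text
side []
top [(0.47, array([252., 163.]), (0.6483, -0.0235))]
wrist [(0.86, array([367., 148.]), (0.4646, 0.2713)), (0.74, array([398., 144.]), (0.4668, 0.2857)), (0.57, array([414., 262.]), (0.5403, 0.2868))]
wrist [(0.56, array([364., 148.]), (0.464, 0.2714)), (0.53, array([398., 144.]), (0.4669, 0.2857))]
60.7167 [0.5202 0.2207 0.2697] 0.12408861141539804 [np.float64(-2.0), np.float64(-1.2), np.float64(-1.4), np.float64(-2.1)] 97.16335415840149
(0.63, np.float64(-1.0), np.float64(1.2)) (0.76, np.float64(-4.0), np.float64(4.2))
```

{"api": "send_rows", "payload": {"steps": [0.001,-0.01,0,0,0.003,-0.03,0,0,0.005,-0.06,0,0,0.007,-0.09,0,0,0.009,-0.12,0,0,0.012,-0.15,0,0,0.014,-0.18,0,0,0.016,-0.21,0,0,0.018,-0.24,0,0,0.02,-0.265,0,0,0.021,-0.283,0,0,0.022,-0.291,0,0]}}

```text
clock: 61.87
ee_pos: [0.4393, -0.062, 0.2696]
eef_rot: [0.32, 3.119, -0.001]
contact_force: [-0.5, 1.1, -3.2]
width: 0.131
finger_force: 97.5
```

```bash
python3 - <<'E'
from h import *
for n in ("top","wrist"): 
    im=shot(n); cv2.imwrite(f"pics/x_{n}.png",im["frame"])
    for c in caps(im,14,.08): print(n,c)
    for r in mark_of("cap1",im): print(" m",round(r["score"],2),np.round(r["point"]),np.round(ray(im,r["point"],.08),3))
    for r in mark_of("hopper_mouth",im)[:1]: print(n,np.round(r["point"]),np.round(ray(im,r["point"],.15),3))
s=sense(); T=tool();print(s["clock"],np.round(T[:3,3],4),s["contact_force"][2])
E
```

```text
top (0.66, array([143., 225.]), 0.5071, 0.3109, 32.4, 23.2, -90.0)
top (0.6, array([151., 210.]), 0.546, 0.2786, 31.1, 27.0, -18.3)
top (0.57, array([142., 214.]), 0.5351, 0.3067, 27.8, 25.5, 72.9)
top (0.55, array([134., 202.]), 0.5733, 0.3328, 28.5, 25.1, -25.2)
top (0.52, array([136., 214.]), 0.5406, 0.3341, 24.7, 20.4, -17.0)
top (0.4, array([145., 204.]), 0.5624, 0.3036, 31.1, 21.8, 76.0)
 m 0.58 [150. 209.] [0.546 0.284 0.08 ]
 m 0.58 [134. 213.] [0.536 0.33  0.08 ]
 m 0.53 [140. 224.] [0.503 0.311 0.08 ]
 m 0.48 [150. 219.] [0.518 0.283 0.08 ]
 m 0.48 [139. 214.] [0.533 0.314 0.08 ]
 m 0.47 [145. 202.] [0.568 0.298 0.08 ]
 m 0.41 [138. 202.] [0.569 0.32  0.08 ]
 m 0.38 [130. 223.] [0.507 0.341 0.08 ]
top [134. 215.] [0.524 0.308 0.15 ]
62.2667 [ 0.4403 -0.0591  0.2694] -1.2875574881441234
```

{"api": "send_rows", "payload": {"steps": [0,0,0.03,0,0,0,0.06,0,0,0,0.09,0,0,0,0.12,0,0,0,0.15,0,0,0,0.17,0,0,0,0.18,0,0,0,0.188,0,0,0,0.192,0,0,0,0.194,0,0,0,0.194,0]}}

```text
clock: 63.18
ee_pos: [0.4415, -0.0599, 0.0756]
eef_rot: [0.316, 3.12, -0.0]
contact_force: [0.3, -0.7, -1.5]
width: 0.128
finger_force: 97.5
```

{"api": "send_rows", "payload": {"steps": [0,0,0.002,0,0,0,0.002,0]}}

```text
clock: 63.35
ee_pos: [0.4415, -0.0601, 0.0738]
eef_rot: [0.317, 3.119, -0.001]
contact_force: [-0.0, -0.0, -1.3]
width: 0.125
finger_force: 97.5
```

{"api": "send_rows", "payload": {"steps": [0,0,0.002,0,0,0,0.002,0]}}

```text
clock: 63.52
ee_pos: [0.4413, -0.0601, 0.0715]
eef_rot: [0.317, 3.12, -0.001]
contact_force: [1.0, -0.1, -2.7]
width: 0.126
finger_force: 97.5
```

```bash
python3 - <<'E'
from h import *
s=sense(); T=tool();print(s["clock"],np.round(T[:3,3],4),s["contact_force"])
G=T[:3,3]+[0,0,.0065]; yaw=np.arctan2(T[1,1],T[0,1]); print(tilt(shot("wrist"),G,yaw)); tri("tray",("side","wrist"))
E
```

```text
63.5167 [ 0.4413 -0.0601  0.0715] [ 1.0074406  -0.09770181 -2.65801242]
(0.63, np.float64(-0.5), np.float64(0.5))
side 0.89 [245. 225.]
wrist 0.62 [401. 232.]
tray [0.457  0.017  0.0089] [np.float64(0.0039), np.float64(0.0039)]
```

{"api": "send_rows", "payload": {"steps": [0,0,0.002,0,0,0,0.002,0]}}

```text
clock: 63.98
ee_pos: [0.4412, -0.06, 0.0692]
eef_rot: [0.317, 3.12, -0.0]
contact_force: [-0.0, -0.2, -2.1]
width: 0.125
finger_force: 97.5
```

{"api": "send_rows", "payload": {"steps": [0,0,0.002,0,0,0,0.002,0]}}

```text
clock: 64.15
ee_pos: [0.4412, -0.06, 0.0672]
eef_rot: [0.317, 3.12, -0.0]
contact_force: [-0.2, 0.5, -2.3]
width: 0.124
finger_force: 97.6
```

{"api": "send_rows", "payload": {"steps": [0,0,0.001,0,0,0,0.001,0]}}

```text
clock: 64.32
ee_pos: [0.4414, -0.0601, 0.0664]
eef_rot: [0.317, 3.12, -0.0]
contact_force: [-0.2, -0.4, 0.4]
width: 0.128
finger_force: 97.8
```

{"api": "send_rows", "payload": {"steps": [0,0,0,0,0,0,0,0], "claw": 0.8}}

```text
clock: 64.48
ee_pos: [0.4413, -0.06, 0.0665]
eef_rot: [0.317, 3.12, -0.0]
contact_force: [0.4, -0.7, -1.1]
width: 0.199
finger_force: 0.0
```

{"api": "send_rows", "payload": {"steps": [0,0,0,0,0,0,0,0,0,0,-0.01,0,0,0,-0.04,0,0,0,-0.08,0,0,0,-0.12,0,0,0,-0.16,0,0,0,-0.185,0,0,0,-0.185,0], "claw": 0.4}}

```text
clock: 65.23
ee_pos: [0.4419, -0.0604, 0.2563]
eef_rot: [0.316, 3.113, -0.003]
contact_force: [-0.1, 0.3, -0.2]
width: 0.599
finger_force: 0.0
```

{"api": "send_rows", "payload": {"steps": [-0.03,0.01,0,-0.12,-0.06,0.02,0,-0.24,-0.09,0.04,0,-0.36,-0.12,0.05,0,-0.48,-0.15,0.06,0,-0.6,-0.18,0.08,0,-0.72,-0.21,0.09,0,-0.84,-0.224,0.096,0,-0.96,-0.224,0.096,0,-1.08,-0.224,0.096,0,-1.2,-0.224,0.096,0,-1.32,-0.224,0.096,0,-1.44], "claw": 0}}

```text
clock: 66.23
ee_pos: [0.679, -0.0108, 0.2518]
eef_rot: [-1.828, 2.551, -0.005]
contact_force: [0.3, -0.3, -0.2]
width: 1.001
finger_force: 0.0
```

{"api": "send_rows", "payload": {"steps": [0,0,0,-0.12,0,0,0,-0.24,0,0,0,-0.36,0,0,0,-0.48,0,0,0,-0.6,0,0,0,-0.72,0,0,0,-0.84,0,0,0,-0.96,0,0,0,-1.01,0,0,0,-1.01,0,0,0,-1.01]}}

```text
clock: 67.15
ee_pos: [0.6789, -0.0109, 0.2522]
eef_rot: [-2.83, 1.36, -0.007]
contact_force: [-0.0, -0.2, -0.5]
width: 0.998
finger_force: 0.0
```

```bash
python3 - <<'E'
from h import *
s=sense(); T=tool();print(s["clock"],np.round(s["joint_pos"],3),np.round(T,4)); print("xang",np.degrees(np.arctan2(T[1,0],T[0,0])))
print(rel([.6797,-.011,.089]))
im=shot("side")
for n,z in (("tray",.003),("tray_grip",.079),("tray_lip",.012)): print(n,[np.round(ray(im,r["point"],z),3) for r in mark_of(n,im)[:1]])
im=shot("top")
print([np.round(ray(im,r["point"],.08)[:2],3).tolist() for r in mark_of("cap1",im)])
E
```

```text
67.15 [-0.136  0.54   0.408  1.434 -0.    -2.381] [[ 6.246e-01 -7.809e-01  4.800e-03  6.789e-01]
 [-7.810e-01 -6.246e-01 -8.000e-04 -1.090e-02]
 [ 3.600e-03 -3.300e-03 -1.000e+00  2.522e-01]
 [ 0.000e+00  0.000e+00  0.000e+00  1.000e+00]]
xang -51.34818681498982
[-0.     -0.      0.1632]
tray [array([0.467, 0.029, 0.003])]
tray_grip [array([ 0.431, -0.086,  0.079])]
tray_lip [array([0.481, 0.101, 0.012])]
[[0.529, 0.312], [0.516, 0.303], [0.563, 0.293], [0.565, 0.336], [0.505, 0.351], [0.535, 0.324], [0.557, 0.278], [0.517, 0.279]]
```

{"api": "send_rows", "payload": {"steps": [0,0,0.04,0,0,0,0.08,0,0,0,0.115,0,0,0,0.145,0,0,0,0.16,0,0,0,0.16,0,0,0,0.16,0]}}

```text
clock: 68.03
ee_pos: [0.6797, -0.011, 0.0927]
eef_rot: [-2.831, 1.358, -0.007]
contact_force: [0.2, -0.1, 0.8]
width: 0.998
finger_force: 0.0
```

{"api": "send_rows", "payload": {"steps": [0,0,0,0,0,0,0,0,0,0,0,0,0,0,0,0,0,0,0,0,0,0,0,0,0,0,0,0], "claw": 1, "grip_force": 20}}

```text
clock: 68.62
ee_pos: [0.6799, -0.0111, 0.0931]
eef_rot: [-2.831, 1.357, -0.009]
contact_force: [-1.5, -1.3, 5.4]
width: 0.166
finger_force: 23.7
```

{"api": "send_rows", "payload": {"steps": [0,0,0,0.12,0,0,0,0.24,0,0,0,0.36,0,0,0,0.48,0,0,0,0.6,0,0,0,0.72,0,0,0,0.84,0,0,0,0.96,0,0,0,1.08,0,0,0,1.2,0,0,0,1.32,0,0,0,1.42]}}

```text
clock: 69.62
ee_pos: [0.677, -0.011, 0.093]
eef_rot: [1.254, -2.88, 0.002]
contact_force: [-21.7, -0.1, 17.5]
width: 0.16
finger_force: 25.8
```

{"api": "send_rows", "payload": {"steps": [0,0,0,0.12,0,0,0,0.24,0,0,0,0.36,0,0,0,0.48,0,0,0,0.6,0,0,0,0.72,0,0,0,0.84,0,0,0,0.96,0,0,0,1.08,0,0,0,1.2,0,0,0,1.32,0,0,0,1.4]}}

```text
clock: 70.62
ee_pos: [0.6769, -0.0085, 0.0928]
eef_rot: [-0.894, -3.011, -0.006]
contact_force: [-19.9, 16.2, 17.6]
width: 0.159
finger_force: 25.5
```

{"api": "send_rows", "payload": {"steps": [0,0,0,0.005,0,0,0,0.005,0,0,0,0.005]}}

```text
clock: 70.87
ee_pos: [0.6769, -0.0085, 0.0929]
eef_rot: [-0.892, -3.012, -0.006]
contact_force: [-19.0, 15.5, 17.3]
width: 0.161
finger_force: 25.5
```

```bash
python3 - <<'E'
from h import *
s=sense(); T=tool();print(s["clock"],np.round(s["joint_pos"],3),np.round(T[:3,3],4),s["width"],s["finger_force"],np.round(s["ft_torque"],2)); print("xang",np.degrees(np.arctan2(T[1,0],T[0,0])))
E
```

```text
70.8667 [-0.134  0.596  0.074  1.049  0.004  0.442] [ 0.6769 -0.0085  0.0929] 0.16066203366854678 25.50211876630783 [3.05 3.87 0.02]
xang 147.0013943601636
```

{"api": "send_rows", "payload": {"steps": [0,0,0,0,0,0,0,0,0,0,0,0,0,0,-0.02,0,0,0,-0.05,0,0,0,-0.09,0,0,0,-0.13,0,0,0,-0.15,0,0,0,-0.15,0,0,0,-0.15,0], "claw": 0}}

```text
clock: 71.7
ee_pos: [0.6797, -0.0112, 0.2437]
eef_rot: [0.893, 3.004, 0.002]
contact_force: [0.1, 0.2, -0.5]
width: 0.998
finger_force: 0.0
```

```bash
python3 - <<'E'
from h import *
im=shot("wrist"); print(np.round(tool()[:3,3],3))
def pointer(im):
    # rectify the bar-top plane (z=.09) around the dial, find bright low-saturation pixels within the bar
    N=121; g=np.linspace(-.03,.03,N); X,Y=np.meshgrid(g+.6797,g-.011); P=np.array([proj(im,[x,y,.090]) for x,y in zip(X.ravel(),Y.ravel())],np.float32).reshape(N,N,2)
    w=cv2.remap(im["frame"],P[...,0],P[...,1],cv2.INTER_LINEAR).max(2).astype(float); r=np.hypot(X-.6797,Y+.011)
    m=((r<.021)&(w>110)).astype(np.uint8); n,l,st,c=cv2.connectedComponentsWithStats(m)
    for i in np.argsort(-st[1:,4])[:4]+1:
        ys,xs=np.where(l==i); q=np.c_[g[xs],g[ys]]; mu=q.mean(0); e=np.linalg.svd(q-mu,full_matrices=False)[2][0] if len(q)>3 else [0,0]
        print(len(q),np.round(mu*1000,1),"dir",round(float(np.degrees(np.arctan2(mu[1],mu[0]))),1),"axis",round(float(np.degrees(np.arctan2(e[1],e[0]))),1))
pointer(im)
for r in mark_of("dial_grip",im)[:1]: print(np.round(ray(im,r["point"],.083),4))
# bar outline axis from the trace
E
```

```text
[ 0.679 -0.011  0.242]
214 [ 9.8 -6.7] dir -34.5 axis 147.1
[ 0.6819 -0.0107  0.083 ]
```

```bash
python3 - <<'E'
from h import *
im=shot("top")
for t,z in [("can",.003),("jar",0),("brush",.003),("tray_grip",.079),("tray_lip",.012)]: print(t,[np.round(ray(im,r["point"],z),3) for r in mark_of(t,im)[:1]])
p=[np.round(ray(im,r["point"],.08)[:2],3).tolist() for r in mark_of("cap1",im) if r["score"]>.3]; print(len(p),p)
inside=[q for q in p if abs(q[0]-.53)<.09 and abs(q[1]-.303)<.08]
if len(inside)>=7: print(job.finish_job())
E
```

```text
can [array([ 0.414, -0.213,  0.003])]
jar [array([ 0.407, -0.541,  0.   ])]
brush [array([ 0.658, -0.417,  0.003])]
tray_grip [array([ 0.449, -0.054,  0.079])]
tray_lip []
8 [[0.568, 0.327], [0.519, 0.271], [0.512, 0.309], [0.531, 0.31], [0.531, 0.326], [0.553, 0.282], [0.57, 0.295], [0.508, 0.344]]
the job is handed in; nothing more can be done
None
```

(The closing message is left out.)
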